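# Stow the extractor's service tools in their shadow-cut tray

### The arm

A 6-joint arm with a two-finger parallel gripper is mounted at the origin on the work surface. World frame = base frame: x ahead of the robot, y to its left, z up, the work surface at z = 0. Lengths are in m, angles in rad, forces in N, time in s.
With the tool pointing down it reaches from about 0.35 to 0.95 m from the base axis. Payload 17.4 kg.
Tool frame: the origin (TCP) lies between the finger pads; the fingertips stand 25 mm ahead of it and the grasp point (between the pads) lies 6 mm ahead of it (arm.tcp_to_tips is the distance from the TCP to the fingertips, in m); z points along the fingers, y is the direction in which the jaws open and shut (so a half turn about z gives the same grasp; the last joint's range is limited). The gripper opens to 93 mm and grips with 3 to 60 N. Pads are 15 mm wide; open, the fingers measure 128 mm over their backs; the gripper's body (75 mm by 188 mm) begins 65 mm behind the grasp point.
Start: joints at [-1.295, 0.116, 1.442, -0, 1.584, -0.038], TCP at [0.208, -0.642, 0.244] pointing down, gripper open.
Joint ranges: [-2.83, 2.83], [-0.83, 2.19], [0.07, 2.5], [-1.14, 4.28], [0.01, 3], [-2.97, 2.97]. Speed limits (rad/s): [1.89, 1.89, 2.22, 3.14, 3.14, 3.14].

### API

Orientations are given as a unit quaternion [x, y, z, w].
In Python, from station import arm gives the robot as it stands. The module is installed in compiled form; this text tells all that it offers.
- The arm moves only by the tool jog_arm, never from a script. Its argument "series" is a list that holds one entry, the list of rows, each a list of 7 numbers: the shift along the world's x, y, z in cm, then the turn, a rotation vector about the world's x, y, z in rad, then the gripper's target within -1 to 1 (fully open at 1, half-way at 0, shut at -1). A call has 1 to 20 rows; each row is the pose to reach, as a shift and turn from the pose commanded when the call began; what a row does not reach only later rows make up. A row lasts 1/8 s, in which the tool goes at most 62.5 mm and 10.7 degrees, less where a joint would pass 70% of its speed; a pose out of reach is approached as far as the arm can. A call with a gripper value outside its range is refused whole. The fingers move at their own pace and stop on an object; the grip force is fixed at half the most. Time passes only in rows, so rows that repeat a pose let the fingers close. It gives the time, the measured TCP pose, the force and the opening at its end, in the units of the state.
- arm.read_state(): the state, without advancing time (a new reading comes with each control period).
- arm.camera(name): name is "side" or "top" or "wrist"; returns the picture (400x640x3 uint8, red, green, blue); there is no depth.
- arm.camera_model(name): a dict with "intrinsics" (3x3 intrinsics, pixels), "eye" and "rotation" of the camera in the world; the wrist camera has in their place "mount" (4x4, takes a point from camera to tool coordinates, whose origin is the TCP and whose axes are the flange's). Camera axes: x right, y up, looking along -z (the intrinsics and any distortion apply to the point x, -y, -z); pixel columns grow to the right and rows downward; lengths in m; the calibration is good to about 2 mm. A picture is of the moment at which its call begins: read the wrist's pose just before it. camera_model takes no time and is no camera call.
- arm.finish_job(): hands the job in, once; it reports no verdict.
The state is a dict: "clock": time; "qpos": joint angles; "qvel": joint speeds; "tau": joint torques, N m; "tool_pos": TCP position; "tool_rot": TCP orientation; "ft_force": force on the tool from outside, world axes, zero at the start; "ft_torque": the same for the moment, N m; "width": finger opening in m.
Only numpy, scipy, OpenCV 4.12 (cv2) and the standard library are available. Lean on these libraries where they do the work, as an engineer would, in place of code of your own. Each camera call takes 0.05 s, during which the arm holds its last target.

### The job

The extractor has just been serviced. Pull the tool tray that stands ajar in its base right out, lay every service tool on the bench into the cut-out of its own shape so that it lies flat on the bottom, then push the tray back in until its catch snaps and it stays fully home. Leave the other things on the bench where they are.

Things in the scene. Friction and masses are not known exactly. Their poses are not given: they have to be found in the camera images.
- extractor: benchtop extractor, white housing on a blue plinth 600 wide (x), 500 deep, 75 high; origin on the bench under the middle of the plinth's front face; its +y axis points out of the front, the way the tray comes out. On top, from 145 behind the front, a round bowl with a clear cover up to 197 above the bench
- tray (a joint): how far the tool tray is drawn out of the plinth, m: 0 = fully home, 0.26 = end stop. Slides with about 2 N of friction and stays where left. A spring catch resists over the last 17 mm (up to about 10 N to push past its crest at 6 mm; let go before the crest, it springs back out to about 17 mm), then snaps and pulls the tray to 0 and holds it there
- tray_handle (a point): middle of the tray's steel bar handle: round bar 12 thick, 110 long along the extractor's x, 50 above the bench, 42 in front of the tray's white front panel (which is 12 thick and reaches 66 above the bench), so 54 in front of the plinth when home. Axes as the extractor's. Room for a finger between bar and panel (36)
- spanner: steel service tool with a grey grip rib on top. open-ended spanner, 135 long: shank 18 wide from x -20 to +65, head 40 wide from x -70 to -20 with an open jaw towards -x; grip rib 16 wide (y -8 to 8), x -12 to +58. Plate 10 thick, rib top 28 above the underside. Origin on the underside, under the grip; z up. Lies flat on the bench. None if absent. (mm)
- pin_spanner: steel service tool with a grey grip rib on top. T-shaped two-pin spanner, 104 long: handle 18 wide from x -60 to +26, cross bar x +26 to +44, y -35 to +35, with two small pins (6 diameter, 9 high) standing on it; grip rib 16 wide (y -8 to 8), x -50 to +20. Plate 10 thick, rib top 28 above the underside. Origin on the underside, under the grip; z up. Lies flat on the bench. None if absent. (mm)
- angle_gauge: steel service tool with a grey grip rib on top. L-shaped gauge: long leg x -40 to +40, y -10 to +10; short leg x -40 to -20, up to y +55; grip rib 16 wide (y -8 to 8), x -18 to +18. Plate 10 thick, rib top 28 above the underside. Origin on the underside, under the grip; z up. Lies flat on the bench. None if absent. (mm)
- yoke: steel service tool with a grey grip rib on top. U-shaped lifting yoke: base x -42 to +42, y -10 to +10; two legs 18 wide at its ends (x -42 to -24 and +24 to +42) reaching to y -52; grip rib 16 wide (y -8 to 8), x -20 to +20. Plate 10 thick, rib top 28 above the underside. Origin on the underside, under the grip; z up. Lies flat on the bench. None if absent. (mm)
- step_gauge: steel service tool with a grey grip rib on top. straight stepped gauge, 100 long: body 28 wide from y -50 to +30, wider end 40 wide from y +30 to +50; grip rib 16 wide (x -8 to 8), y -25 to +25 (this rib runs along y). Plate 10 thick, rib top 28 above the underside. Origin on the underside, under the grip; z up. Lies flat on the bench. None if absent. (mm)
- cross_key: steel service tool with a grey grip rib on top. plus-shaped hub key, arms 18 wide, 62 across both ways (fits its cut-out at any quarter turn); grip rib 16 wide (y -8 to 8), x -22 to +22. Plate 10 thick, rib top 28 above the underside. Origin on the underside, under the grip; z up. Lies flat on the bench. None if absent. (mm)
- cut_spanner (a point): floor of the tray's cut-out for the spanner, at the point where that tool's origin comes to lie; its axes are those of the tool when seated. Cut-outs follow the tool's outline with 3 mm of play all round, 8 deep, floor 24 above the bench, so the tray's dark foam top is 32 above the bench. The point moves with the tray; tray area 262 (x) by 240 (y), whole tray clear of the plinth from 0.24 m out
- cut_pin_spanner (a point): floor of the tray's cut-out for the pin spanner, at the point where that tool's origin comes to lie; its axes are those of the tool when seated. Cut-outs follow the tool's outline with 3 mm of play all round, 8 deep, floor 24 above the bench, so the tray's dark foam top is 32 above the bench. The point moves with the tray; tray area 262 (x) by 240 (y), whole tray clear of the plinth from 0.24 m out
- cut_angle_gauge (a point): floor of the tray's cut-out for the angle gauge, at the point where that tool's origin comes to lie; its axes are those of the tool when seated. Cut-outs follow the tool's outline with 3 mm of play all round, 8 deep, floor 24 above the bench, so the tray's dark foam top is 32 above the bench. The point moves with the tray; tray area 262 (x) by 240 (y), whole tray clear of the plinth from 0.24 m out
- cut_yoke (a point): floor of the tray's cut-out for the yoke, at the point where that tool's origin comes to lie; its axes are those of the tool when seated. Cut-outs follow the tool's outline with 3 mm of play all round, 8 deep, floor 24 above the bench, so the tray's dark foam top is 32 above the bench. The point moves with the tray; tray area 262 (x) by 240 (y), whole tray clear of the plinth from 0.24 m out
- cut_step_gauge (a point): floor of the tray's cut-out for the step gauge, at the point where that tool's origin comes to lie; its axes are those of the tool when seated. Cut-outs follow the tool's outline with 3 mm of play all round, 8 deep, floor 24 above the bench, so the tray's dark foam top is 32 above the bench. The point moves with the tray; tray area 262 (x) by 240 (y), whole tray clear of the plinth from 0.24 m out
- cut_cross_key (a point): floor of the tray's cut-out for the cross key, at the point where that tool's origin comes to lie; its axes are those of the tool when seated. Cut-outs follow the tool's outline with 3 mm of play all round, 8 deep, floor 24 above the bench, so the tray's dark foam top is 32 above the bench. The point moves with the tray; tray area 262 (x) by 240 (y), whole tray clear of the plinth from 0.24 m out
- weight: brass check weight 44 across, 24 high with its knob, among the tools (mm); bystander, origin under its middle
- tip_box: clear open tip box 80 x 120 x 50 (mm); bystander, origin under its middle
- deep_plate: white deep-well plate 86 x 128 x 40 (mm); bystander, origin under its middle
- reagent: bottle 68 across, 150 high (mm); bystander, origin under its middle
- buffer: bottle 68 across, 150 high (mm); bystander, origin under its middle
- level: round bull's-eye level 40 across, 16 high, among the tools (mm); bystander, origin under its middle

How it is judged:
By the outcome, as a careful person would: the job done as asked, in the order asked, and still so for the second after the job is handed in, with the robot touching nothing.
Of spanner, pin_spanner, angle_gauge, yoke, step_gauge, cross_key only 4 to 5 are there at a start; the rules pass over those that are not, and their reading is None.
At some moment in a run one of spanner, pin_spanner, angle_gauge, yoke, step_gauge, cross_key may be knocked a few centimetres aside while the robot is not near it.
Once in a run the grip may slacken for a moment while it holds something.
It also fails if it takes over 208 s, if anything falls off the work surface, if the arm or the gripper's body presses on something with over 40 N, if the wrist force passes 120 N, or if a joint passes its speed limit or range.

## Working session

There is one attempt and no reset: what is moved stays moved. The work goes in short steps, Python scripts to look and compute and a tool call to move; the robot and the scene stay as the last step left them, time stands still between calls to the robot, and variables do not carry over. Pictures are saved under pics/ and viewed, and the job is handed in when it is done.

Besides the shell and the picture viewer there is one more tool, called after "Request:" in YAML: its name, and indented under it one key for each argument. jog_arm: Moves the arm, as the interface text tells. Its arguments: {"type":"object","properties":{"series":{"type":"array","items":{"type":"array","items":{"type":"array","items":{"type":"number"}}}}},"required":["series"]}

```bash
mkdir -p pics; ls
python3 - <<'E'
from station import arm
import cv2,json
print(arm.read_state())
for n in ("side","top","wrist"):
    m=arm.camera_model(n); print(n,m)
    cv2.imwrite(f"pics/{n}0.png",arm.camera(n)[:,:,::-1])
print(arm.tcp_to_tips)
E
```

```text
pics
{'clock': 0.0, 'qpos': array([-1.29479803e+00,  1.16515125e-01,  1.44226686e+00, -4.15133569e-06,
        1.58400052e+00, -3.78060385e-02]), 'qvel': array([-0.00083667,  0.00098109, -0.0002603 , -0.00057587, -0.00226052,
        0.00123599]), 'tau': array([ 4.56052667e-04, -7.21265888e+01, -6.22607231e+01,  7.79808266e-02,
        2.37567216e-02, -9.29416979e-05]), 'tool_pos': array([ 0.20829768, -0.64187396,  0.24288453]), 'tool_rot': array([ 9.87715916e-01,  1.56259127e-01, -7.27466510e-05, -5.90463906e-04]), 'ft_force': array([ 0.57580115, -0.18273901, -0.25099294]), 'ft_torque': array([0.03282127, 0.02135237, 0.00236178]), 'width': 0.09286730950969764}
side {'intrinsics': array([[439.11596827,   0.        , 321.74155518],
       [  0.        , 439.11596827, 200.47897665],
       [  0.        ,   0.        ,   1.        ]]), 'eye': array([0.33797652, 0.81527135, 0.96174939]), 'rotation': array([-0.06430172,  0.38902788,  0.90925781, -0.13331478])}
top {'intrinsics': array([[401.46838643,   0.        , 316.56609528],
       [  0.        , 401.46838643, 207.68639101],
       [  0.        ,   0.        ,   1.        ]]), 'eye': array([ 0.36732519, -0.05992253,  1.42402542]), 'rotation': array([-0.06646296,  0.06015805,  0.71112403, -0.69732797])}
wrist {'intrinsics': array([[315.69828853,   0.        , 319.17745028],
       [  0.        , 315.69828853, 201.95607107],
       [  0.        ,   0.        ,   1.        ]]), 'mount': array([[-4.23037758e-04,  9.60410033e-01,  2.78590002e-01,
         7.69876188e-02],
       [ 9.99999670e-01,  2.13156197e-04,  7.83661537e-04,
        -4.32763303e-05],
       [ 6.93253218e-04,  2.78590241e-01, -9.60409807e-01,
        -1.41220091e-01],
       [ 0.00000000e+00,  0.00000000e+00,  0.00000000e+00,
         1.00000000e+00]])}
0.025
```

View pics/top0.png

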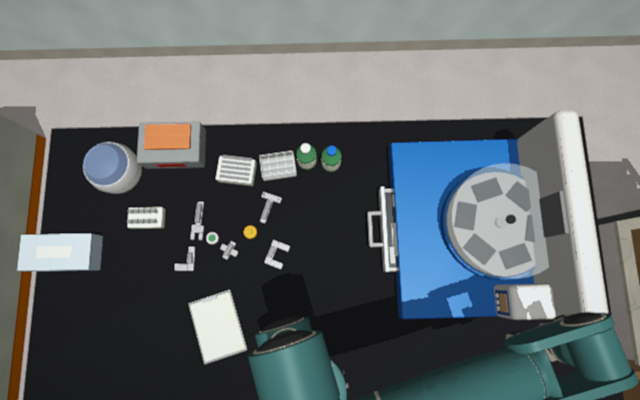

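View pics/side0.png

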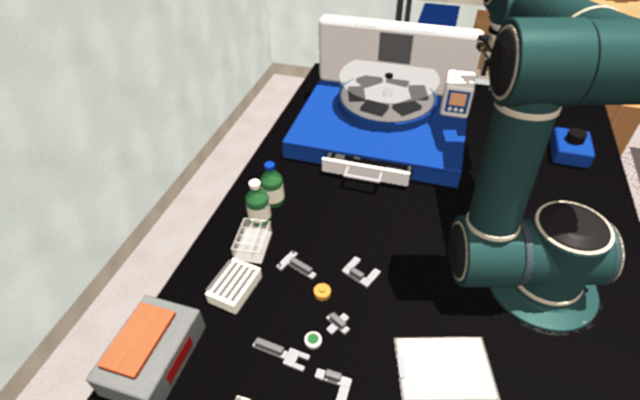

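View pics/wrist0.png

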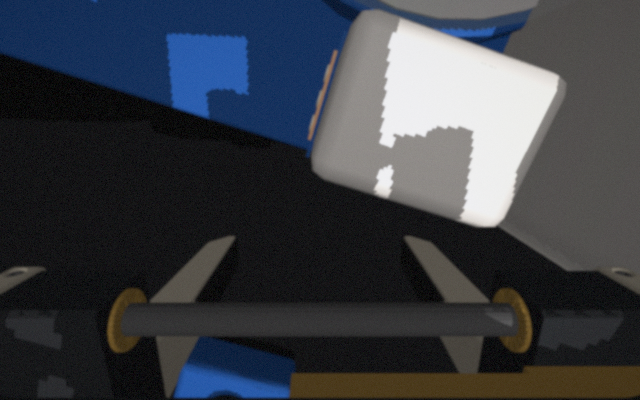

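```bash
cat > h.py <<'E'
import numpy as np,cv2
from scipy.spatial.transform import Rotation as R
from station import arm
_m={}
def cam(n):
    m=arm.camera_model(n) if n not in _m else _m[n]; _m[n]=m
    K=m["intrinsics"]
    if "eye" in m: return K,np.array(m["eye"]),R.from_quat(m["rotation"]).as_matrix()
    s=S if S is not None else arm.read_state()
    T=R.from_quat(s["tool_rot"]).as_matrix(); M=m["mount"]
    return K,T@M[:3,3]+s["tool_pos"],T@M[:3,:3]
S=None
def px2w(n,uv,z):
    K,e,Rm=cam(n); uv=np.atleast_2d(np.array(uv,float))
    d=np.c_[(uv[:,0]-K[0,2])/K[0,0],-(uv[:,1]-K[1,2])/K[1,1],-np.ones(len(uv))]@Rm.T
    t=(z-e[2])/d[:,2]; return e+d*t[:,None]
def w2px(n,p):
    K,e,Rm=cam(n); c=(np.atleast_2d(p)-e)@Rm
    return np.c_[K[0,0]*c[:,0]/-c[:,2]+K[0,2],K[1,1]*-c[:,1]/-c[:,2]+K[1,2]]
def snap(n,name):
    global S
    S=arm.read_state(); im=arm.camera(n)[:,:,::-1].copy(); cv2.imwrite(f"pics/{name}.png",im); return im
E
python3 - <<'E'
from h import *
np.set_printoptions(precision=4,suppress=True)
for n,u in dict(spanner=(198,220),pin=(270,206),ang=(186,258),cross=(229,250),yoke=(277,253),weight=(250,232),level=(212,238)).items(): print(n,px2w("top",u,0.02)[0])
print(px2w("top",[(390,143),(400,317)],0.075))
im=cv2.imread("pics/top0.png")
a=cv2.resize(im[180:290,350:420],None,fx=5,fy=5,interpolation=cv2.INTER_CUBIC);cv2.imwrite("pics/h0.png",a)
a=cv2.resize(im[170:290,150:310],None,fx=5,fy=5,interpolation=cv2.INTER_CUBIC);cv2.imwrite("pics/t0.png",a)
im=cv2.imread("pics/side0.png")
a=cv2.resize(im[130:210,280:480],None,fx=4,fy=4,interpolation=cv2.INTER_CUBIC);cv2.imwrite("pics/s0.png",a)
E
```

```text
spanner [0.5862 0.3714 0.02  ]
pin [0.6314 0.116  0.02  ]
ang [0.453  0.4088 0.02  ]
cross [0.4779 0.2591 0.02  ]
yoke [0.4642 0.0912 0.02  ]
weight [0.5397 0.1863 0.02  ]
level [0.5212 0.3199 0.02  ]
[[ 0.8374 -0.3122  0.075 ]
 [ 0.2457 -0.3143  0.075 ]]
```

View pics/h0.png

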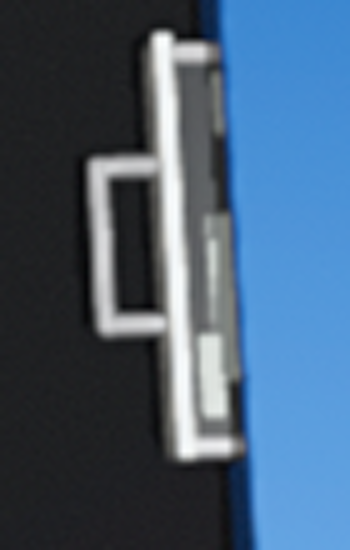

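View pics/t0.png

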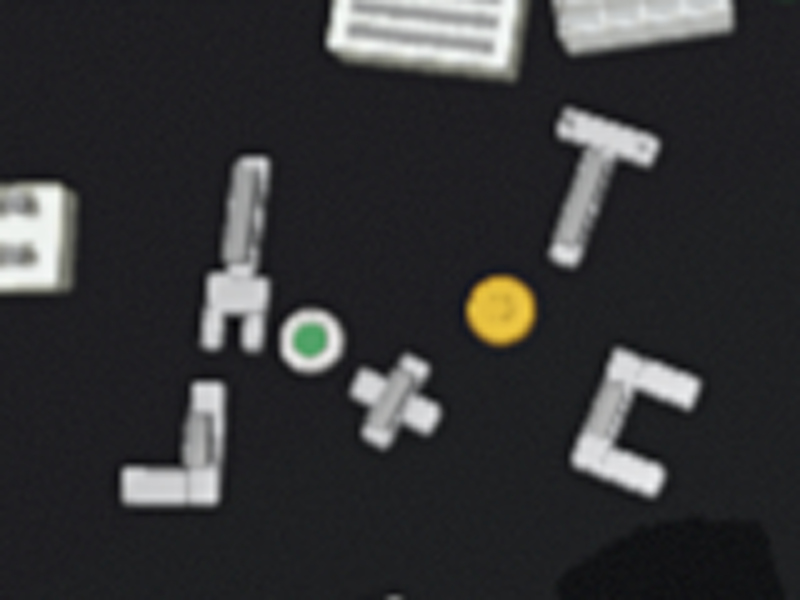

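View pics/s0.png

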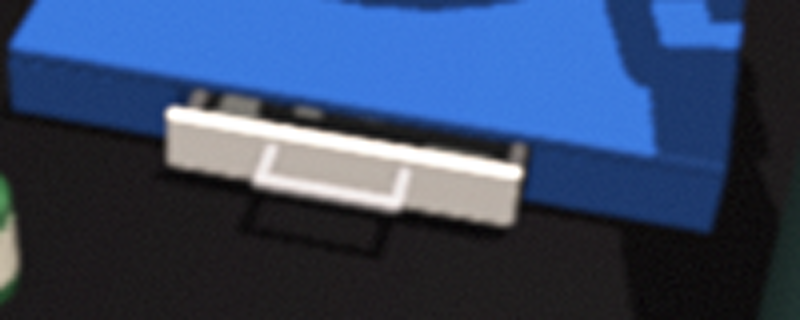

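Run:
```python
from h import *
np.set_printoptions(precision=4,suppress=True)
f=lambda p:np.array(p)/5+[350,180]
b=px2w("top",f([(97,165),(107,325)]),0.05);print("bar",b,b.mean(0))
p=px2w("top",f([(162,35),(182,455)]),0.066);print("panel",p)
g=lambda p:np.array(p)/4+[280,130]
print("side bar",px2w("side",g([(258,182),(405,206)]),0.05))
print("side plinth",px2w("side",g([(10,48),(728,168)]),0.075))
print("side panel",px2w("side",g([(168,110),(522,172)]),0.066))
```

```text
bar [[ 0.594  -0.2327  0.05  ]
 [ 0.4831 -0.2348  0.05  ]] [ 0.5386 -0.2337  0.05  ]
panel [[ 0.6817 -0.2795  0.066 ]
 [ 0.3942 -0.279   0.066 ]]
side bar [[ 0.5939 -0.2295  0.05  ]
 [ 0.4754 -0.2334  0.05  ]]
side plinth [[ 0.8354 -0.3128  0.075 ]
 [ 0.2388 -0.319   0.075 ]]
side panel [[ 0.6842 -0.2792  0.066 ]
 [ 0.3926 -0.2807  0.066 ]]
```

Request:
jog_arm:
  series:
    - [[0, 0, 6, 0, 0, 0, 1], [0, 0, 9, 0, 0, 0, 1], [4, 5, 9, 0, 0, -0.1, 1], [8, 10, 9, 0, 0, -0.2, 1], [12, 15, 9, 0, 0, -0.31, 1], [16, 20, 9, 0, 0, -0.31, 1], [20, 25, 9, 0, 0, -0.31, 1], [24, 30, 9, 0, 0, -0.31, 1], [28, 35, 9, 0, 0, -0.31, 0], [33, 41, 9, 0, 0, -0.31, -0.3], [33, 41, 6, 0, 0, -0.31, -0.3], [33, 41, 6, 0, 0, -0.31, -0.3], [33, 41, 6, 0, 0, -0.31, -0.3]]

```text
clock: 1.78
tool_pos: [0.538, -0.2326, 0.3043]
tool_rot: [1.0, 0.002, 0.0, 0.0]
ft_force: [-0.1, 0.4, 0.2]
width: 0.0474
```

Run:
```python
from h import *
im=snap("wrist","w1");print(S["tool_pos"],S["tool_rot"],S["width"],S["clock"])
K=w2px
for z in (0.05,):
    print(w2px("wrist",[[0.594,-.2327,z],[.483,-.2345,z]]))
```

```text
Traceback (most recent call last):
TypeError: 'NoneType' object is not subscriptable
```

View pics/w1.png

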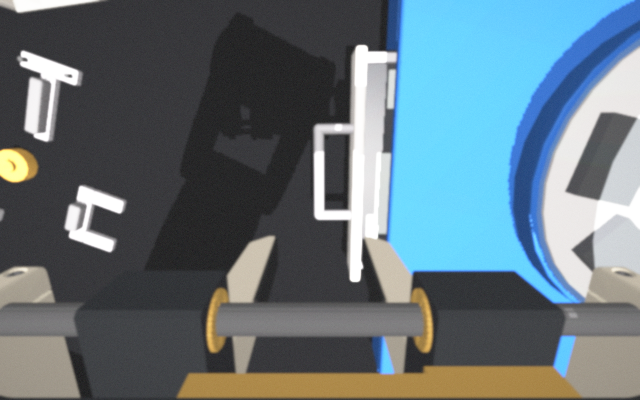

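```bash
sed -i 's/^S=None/S=None/' h.py
python3 - <<'E'
import h; from h import *
np.set_printoptions(precision=4,suppress=True)
im=snap("wrist","w2");s=h.S;print(s["tool_pos"],s["tool_rot"],s["width"],s["clock"])
print("bar",px2w("wrist",[(319,128),(320,215)],0.05))
print("panel top",px2w("wrist",[(362,48),(356,278)],0.066))
print("plinth",px2w("wrist",[(399,20),(388,230)],0.075))
E
```

```text
[ 0.538  -0.2329  0.3047] [1.     0.0015 0.0004 0.0003] 0.04342522323924845 1.825
bar [[ 0.5944 -0.2326  0.05  ]
 [ 0.4823 -0.2342  0.05  ]]
panel top [[ 0.681  -0.2796  0.066 ]
 [ 0.3984 -0.2829  0.066 ]]
plinth [[ 0.7063 -0.3162  0.075 ]
 [ 0.4711 -0.3195  0.075 ]]
```

Request:
jog_arm:
  series:
    - [[0, -0.1, 0, 0, 0, 0, -0.45], [0, -0.1, -5, 0, 0, 0.01, -0.45], [0, -0.1, -10, 0, 0, 0.01, -0.45], [0, -0.1, -15, 0, 0, 0.01, -0.45], [0, -0.1, -19, 0, 0, 0.01, -0.45], [0, -0.1, -22, 0, 0, 0.01, -0.45], [0, -0.1, -24.8, 0, 0, 0.01, -0.45], [0, -0.1, -24.8, 0, 0, 0.01, -0.45], [0, -0.1, -24.8, 0, 0, 0.01, -1], [0, -0.1, -24.8, 0, 0, 0.01, -1], [0, -0.1, -24.8, 0, 0, 0.01, -1], [0, -0.1, -24.8, 0, 0, 0.01, -1]]

```text
clock: 3.38
tool_pos: [0.539, -0.2334, 0.0573]
tool_rot: [1.0, 0.007, 0.001, 0.001]
ft_force: [-1.6, 0.3, 7.2]
width: 0.0108
```

Request:
jog_arm:
  series:
    - [[0, 1, 0, 0, 0, 0, -1], [0, 3, 0, 0, 0, 0, -1], [0, 6, 0, 0, 0, 0, -1], [-0.1, 9, 0, 0, 0, 0, -1], [-0.1, 12, 0, 0, 0, 0, -1], [-0.2, 15, 0, 0, 0, 0, -1], [-0.2, 18, 0, 0, 0, 0, -1], [-0.2, 20, 0, 0, 0, 0, -1], [-0.2, 21.5, 0, 0, 0, 0, -1], [-0.2, 22.3, 0, 0, 0, 0, -1], [-0.2, 22.7, 0, 0, 0, 0, -1], [-0.2, 22.7, 0, 0, 0, 0, -1]]

```text
clock: 4.88
tool_pos: [0.5369, -0.0057, 0.0573]
tool_rot: [1.0, 0.007, 0.001, -0.0]
ft_force: [-3.9, 1.5, 11.1]
width: 0.0113
```

Request:
jog_arm:
  series:
    - [[0, 0.2, 0, 0, 0, 0, -1], [0, 0.4, 0, 0, 0, 0, -1], [0, 0.4, 0, 0, 0, 0, -1], [0, 0.4, 0, 0, 0, 0, -1]]

```text
clock: 5.38
tool_pos: [0.5369, -0.0043, 0.0572]
tool_rot: [1.0, 0.007, 0.001, 0.002]
ft_force: [-4.1, -22.3, 10.2]
width: 0.0109
```

Request:
jog_arm:
  series:
    - [[0, -0.2, 0, 0, 0, 0, -0.45], [0, -0.2, 0, 0, 0, 0, -0.45], [0, -0.2, 0, 0, 0, 0, -0.45], [0, -0.2, 3, 0, 0, 0, -0.45], [0, -0.2, 8, 0, 0, 0, 0], [-1, -0.2, 14, 0, 0, 0, 1], [-5, -4, 19, 0, 0, 0, 1], [-9, -8, 24, 0, 0, 0, 1], [-13, -12, 27, 0, 0, 0, 1], [-17, -16, 27, 0, 0, 0, 1], [-17, -16, 27, 0, 0, 0, 1], [-17, -16, 27, 0, 0, 0, 1]]

```text
clock: 6.88
tool_pos: [0.3658, -0.1626, 0.3261]
tool_rot: [1.0, 0.006, 0.001, 0.0]
ft_force: [0.0, 0.6, -0.9]
width: 0.0929
```

Run:
```python
import h; from h import *
np.set_printoptions(precision=4,suppress=True)
im=snap("wrist","w3");s=h.S;print(s["tool_pos"],s["tool_rot"],s["clock"]);
import pickle;pickle.dump(s,open("w3.pkl","wb"))
snap("top","t3")
```

```text
[ 0.3658 -0.1626  0.3261] [1.     0.0059 0.0006 0.0003] 6.875
```

View pics/w3.png

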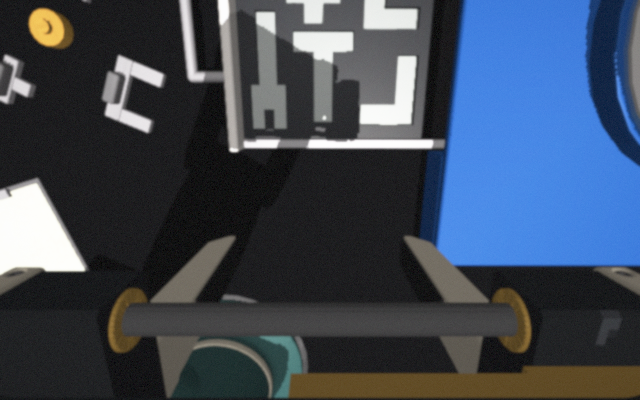

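View pics/t3.png

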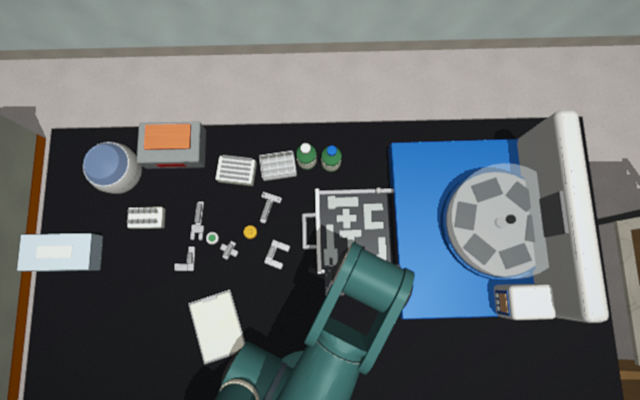

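Request:
jog_arm:
  series:
    - [[4, 0, 0, 0, 0, 0, 1], [8, 0, 0, 0, 0, 0, 1], [12, 0, 0, 0, 0, 0, 1], [12, 0, 0, 0, 0, 0, 1], [12, 0, 0, 0, 0, 0, 1], [12, 0, 0, 0, 0, 0, 1]]

```text
clock: 7.72
tool_pos: [0.486, -0.1617, 0.3258]
tool_rot: [1.0, 0.007, 0.0, 0.0]
ft_force: [0.5, 0.3, 0.5]
width: 0.0929
```

Run:
```python
import h; from h import *
np.set_printoptions(precision=4,suppress=True)
im=snap("wrist","w4");s=h.S;print(s["tool_pos"],s["tool_rot"],s["clock"]);
import pickle;pickle.dump(s,open("w4.pkl","wb"))
a=cv2.resize(im[20:260,180:480],None,fx=2.5,fy=2.5,interpolation=cv2.INTER_CUBIC);cv2.imwrite("pics/w4z.png",a)
```

```text
[ 0.486  -0.1617  0.3258] [1.     0.007  0.0002 0.0001] 7.725
```

View pics/w4z.png

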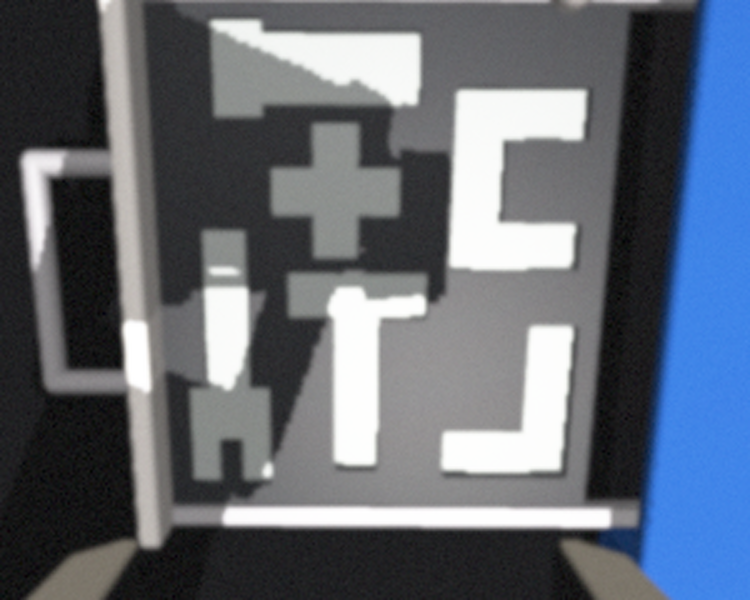

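```bash
cat > cuts.py <<'E'
import h,pickle; from h import *
np.set_printoptions(precision=4,suppress=True)
h.S=pickle.load(open("w4.pkl","rb"))
Z=lambda p:np.array(p)/2.5+[180,20]
K,e,Rm=cam("wrist"); nad=w2px("wrist",[[e[0],e[1],0]])
print("eye",e)
def edge(axis,pt,side):
    # axis 'x' (world x edge, rows) ; side +1: cutout interior lies at smaller coordinate (this is the upper edge)
    i=0 if axis=='x' else 1
    w=px2w("wrist",Z(pt),0.028)[0]
    # interior direction: -side. occluded (use .032) if interior is farther from nadir than edge
    z=.032 if (w[i]-e[i])*(-side)>0 else .024
    return px2w("wrist",Z(pt),z)[0][i]
def c(name,up,dn,lf,rt,ext,loc):
    xs=(edge('x',up,1)),(edge('x',dn,-1)); ys=(edge('y',lf,1),edge('y',rt,-1))
    print(name,"xs",np.round(xs,4),"ys",np.round(ys,4),"size",xs[0]-xs[1],ys[0]-ys[1],"expect",ext,"origin",np.array([np.mean(xs)-loc[0],np.mean(ys)-loc[1]]))
c("spanner",(225,230),(207,480),(191,434),(271,434),(.141,.046),(-.0025,0))
c("spanner shank",(225,230),(207,480),(202,260),(247,260),(.141,.024),(-.0025,0))
c("pin",(400,272),(355,466),(288,295),(428,295),(.110,.076),(-.008,0))
c("pin handle",(400,272),(355,466),(333,400),(379,400),(.110,.024),(-.008,0))
c("angle",(552,325),(500,472),(442,452),(568,400),(.086,.071),(0,.0225))
c("yoke",(520,89),(512,269),(454,180),(583,115),(.090,.068),(0,-.021))
c("cross",(336,123),(336,257),(270,190),(401,190),(.068,.068),(0,0))
print("panel front top-inner", px2w("wrist",Z([(100,10),(137,545)]),.066), "plinth",px2w("wrist",Z([(697,10),(643,560)]),.075),"sidewalls",px2w("wrist",Z([(400,516)]),.05))
print("bar",px2w("wrist",Z([(30,160),(57,383)]),.05))
E
python3 cuts.py
```

```text
eye [ 0.5629 -0.1606  0.4671]
spanner xs [0.56   0.4179] ys [-0.0711 -0.1183] size 0.14211450918764656 0.04718008034091643 expect (0.141, 0.046) origin [ 0.4915 -0.0947]
spanner shank xs [0.56   0.4179] ys [-0.0812 -0.1067] size 0.14211450918764656 0.02553509235229226 expect (0.141, 0.024) origin [ 0.4915 -0.094 ]
pin xs [0.5396 0.4277] ys [-0.128  -0.2052] size 0.1118358995577477 0.07728535692434008 expect (0.11, 0.076) origin [ 0.4917 -0.1666]
pin handle xs [0.5396 0.4277] ys [-0.1533 -0.1797] size 0.1118358995577477 0.026353673778805875 expect (0.11, 0.024) origin [ 0.4917 -0.1665]
angle xs [0.5124 0.4252] ys [-0.2162 -0.2879] size 0.08717849334040856 0.07175448893794223 expect (0.086, 0.071) origin [ 0.4688 -0.2746]
yoke xs [0.632  0.5416] ys [-0.2155 -0.2819] size 0.09036958134793815 0.06640445738749823 expect (0.09, 0.068) origin [ 0.5868 -0.2277]
cross xs [0.6144 0.5466] ys [-0.1188 -0.1886] size 0.06776118537763887 0.06977591575713793 expect (0.068, 0.068) origin [ 0.5805 -0.1537]
panel front top-inner [[ 0.6558 -0.0465  0.066 ]
 [ 0.3937 -0.0474  0.066 ]] plinth [[ 0.6573 -0.3145  0.075 ]
 [ 0.3926 -0.3216  0.075 ]] sidewalls [[ 0.4066 -0.192   0.05  ]]
bar [[ 0.5923 -0.0023  0.05  ]
 [ 0.48   -0.0057  0.05  ]]
```

Request:
jog_arm:
  series:
    - [[0, 5, 2, 0, 0, 0, 1], [-1, 11, 4, 0, 0, 0, 1], [-1, 17, 4, 0, 0, 0, 1], [-1, 23, 4, 0, 0, 0, 1], [-1, 29, 4, 0, 0, 0, 1], [-1, 35, 4, 0, 0, 0, 1], [-1, 41, 4, 0, 0, 0, 1], [-1, 41, 4, 0, 0, 0, 1], [-1, 41, 4, 0, 0, 0, 1], [-1, 41, 4, 0, 0, 0, 1]]

```text
clock: 9.02
tool_pos: [0.4764, 0.2467, 0.3661]
tool_rot: [1.0, 0.006, 0.0, -0.0]
ft_force: [-0.0, -1.4, 0.0]
width: 0.0933
```

Run:
```python
import h; from h import *
np.set_printoptions(precision=4,suppress=True)
im=snap("wrist","w5");s=h.S;print(s["tool_pos"],s["tool_rot"],s["clock"]);
import pickle;pickle.dump(s,open("w5.pkl","wb"))
a=cv2.resize(im[0:260,160:500],None,fx=2.3,fy=2.3,interpolation=cv2.INTER_CUBIC);cv2.imwrite("pics/w5z.png",a)
g=cv2.cvtColor(im,cv2.COLOR_BGR2GRAY);b=(g>90).astype(np.uint8)
n,l,st,cc=cv2.connectedComponentsWithStats(b)
for i in range(1,n):
    if st[i,4]>150: print(st[i],cc[i])
```

```text
[0.4764 0.2467 0.3661] [ 1.      0.0061  0.0004 -0.0001] 9.025
[  489     5   151   222 10683] [540.6795 121.3047]
[ 382   13   58   85 1623] [407.3093  47.9489]
[ 561   31   79   38 2222] [598.5959  49.4289]
[226  35  17  55 489] [232.5951  54.7362]
[  44   46  110   56 5285] [100.7616  73.5455]
[ 574   68   48   52 1306] [597.6256  93.7389]
[219  92  28  43 849] [232.1955 111.8021]
[345 104  29  32 742] [358.9394 119.4218]
[256 117  28  28 596] [269.8893 130.7768]
[   0  118   31   82 1794] [ 11.2821 161.6717]
[ 572  123   51   74 1653] [592.7344 148.6479]
[289 139  35  27 433] [305.5612 151.4388]
[ 386  140   59   64 1471] [412.1074 170.1978]
[ 191  149   43   52 1161] [218.2248 180.7123]
[311 158  17  15 157] [319.2994 165.2611]
[615 182  25  18 392] [628.0944 190.8418]
[ 151  237   83   65 1987] [193.5375 273.459 ]
[ 406  237   82   65 1964] [444.6344 273.3742]
[ 234  239   98   65 4707] [283.079  276.1028]
[  0 267  39  25 379] [ 14.9631 276.4697]
[600 267  40  25 397] [623.8388 276.6801]
[519 299  12  52 216] [526.088  326.6065]
[108 303  10  47 202] [111.7327 327.4505]
[ 261  335   82   21 1025] [293.2673 341.8946]
```

View pics/w5z.png

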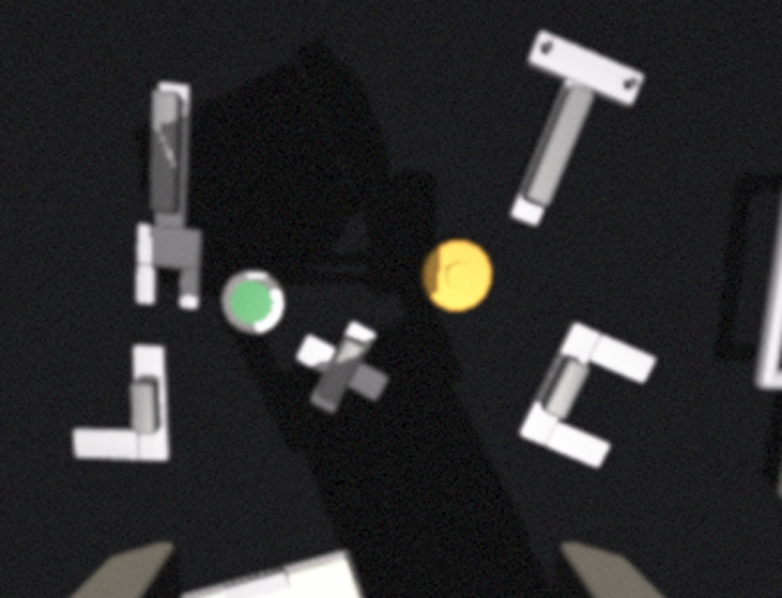

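```bash
python3 - <<'E'
import cv2,numpy as np
im=cv2.imread("pics/w5.png")
def z(n,x,y,w,h,f=8):
    a=im[y:y+h,x:x+w].astype(float); a=np.clip(a*1.0,0,255).astype(np.uint8)
    cv2.imwrite(f"pics/{n}.png",cv2.resize(a,None,fx=f,fy=f,interpolation=cv2.INTER_CUBIC))
z("z_sp",205,28,60,110,5);z("z_pin",370,5,80,100,5.5);z("z_an",180,140,70,70,8);z("z_yo",375,130,80,80,7);z("z_cr",280,130,60,60,9)
E
python3 - <<'E'
import cv2,numpy as np
L=[cv2.imread(f"pics/{n}.png") for n in ("z_sp","z_pin")]
H=max(i.shape[0] for i in L);print([i.shape for i in L])
cv2.imwrite("pics/m1.png",np.hstack([cv2.copyMakeBorder(i,0,H-i.shape[0],0,0,0) for i in L]))
E
```

```text
[(550, 300, 3), (550, 440, 3)]
```

View pics/m1.png

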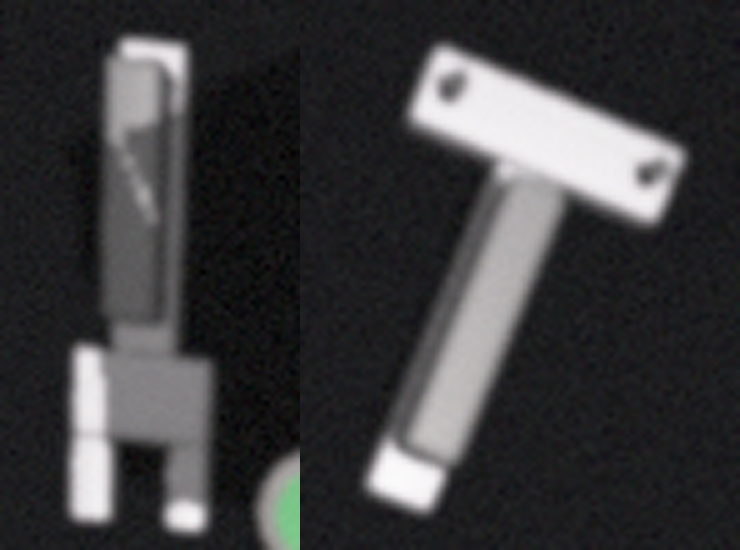

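View pics/z_an.png

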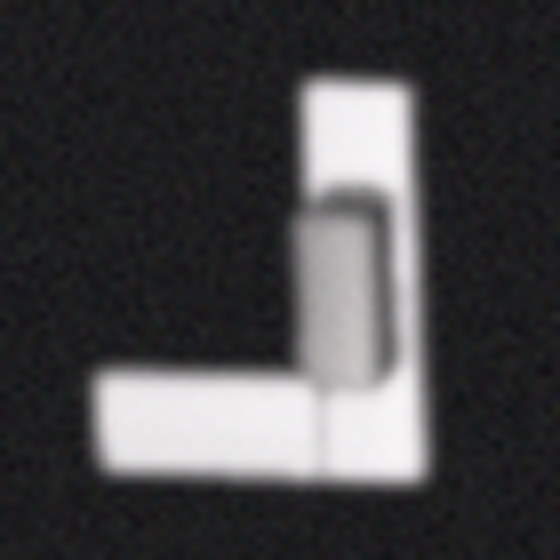

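View pics/z_yo.png

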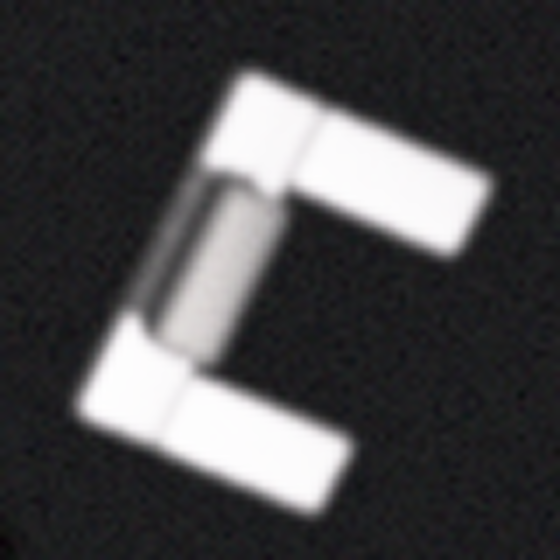

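View pics/z_cr.png

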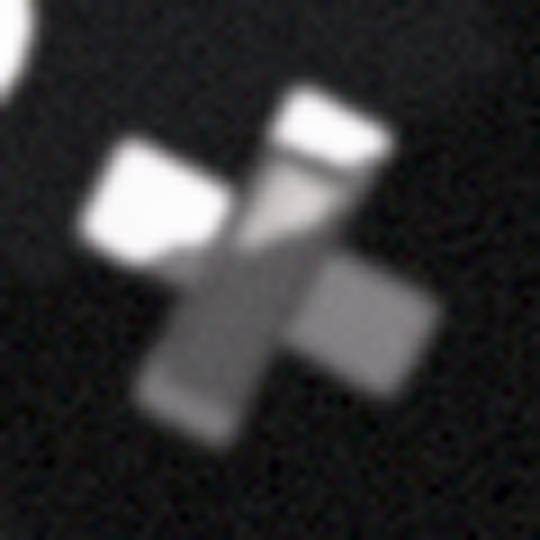

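```bash
cat > fit.py <<'E'
import h,pickle; from h import *
np.set_printoptions(precision=4,suppress=True)
def fit(name,f,off,rows,cam="wrist"):
    O=np.array([r[0] for r in rows],float)/1000; 
    W=np.array([px2w(cam,np.array(r[1])/f+off,r[2])[0][:2] for r in rows])
    oc,wc=O.mean(0),W.mean(0)
    r,_=R.align_vectors(np.c_[W-wc,0*W[:,0]],np.c_[O-oc,0*O[:,0]])
    M=r.as_matrix()[:2,:2]; t=wc-M@oc
    print(name,"pos",t,"yaw deg %.1f"%np.degrees(np.arctan2(M[1,0],M[0,0])),"rad %.3f"%np.arctan2(M[1,0],M[0,0]),"res mm",np.round(1000*(O@M.T+t-W),1).tolist())
E
cat > fit5.py <<'E'
from fit import *
h.S=pickle.load(open("w5.pkl","rb"))
fit("spanner",5,[205,28],[((65,9),(120,38),.01),((65,-9),(188,43),0),((-20,20),(73,345),.01),((-20,-20),(212,358),0),((-70,20),(70,520),.01),((-70,-20),(206,530),0)])
fit("pin",5.5,[370,5],[((44,35),(137,43),.005),((44,-35),(388,152),.01),((26,-35),(355,228),.005),((26,35),(108,120),0),((-60,9),(65,487),0),((-60,-9),(132,515),.005)])
fit("angle",8,[180,140],[((40,10),(302,78),.005),((40,-10),(412,78),0),((-40,-10),(430,485),.005),((-40,55),(98,475),.01),((-20,55),(92,368),.005)])
fit("yoke",7,[375,130],[((42,10),(245,70),0),((-42,10),(75,412),.003),((42,-52),(497,182),.01),((24,-52),(455,258),.01),((-24,-52),(352,450),.01),((-42,-52),(315,517),.01)])
fit("cross",9,[280,130],[((31,9),(298,82),.006),((31,-9),(398,140),.006),((9,31),(130,135),.006),((-9,31),(80,225),.006),((9,-31),(445,305),.006),((-9,-31),(395,400),.006),((-31,9),(135,395),.006),((-31,-9),(225,450),.006)])
E
python3 fit5.py
```

```text
spanner pos [0.5891 0.3753] yaw deg -5.4 rad -0.095 res mm [[0.4, 0.8], [-2.2, -0.1], [0.0, 0.1], [-0.8, -0.5], [1.6, 0.0], [1.0, -0.3]]
pin pos [0.6327 0.1238] yaw deg -19.9 rad -0.347 res mm [[-1.1, -0.7], [0.6, -0.8], [0.7, 0.4], [-1.4, 0.3], [0.0, -0.1], [1.2, 0.9]]
angle pos [0.4508 0.3981] yaw deg -1.1 rad -0.019 res mm [[-1.0, -0.1], [-1.0, 0.2], [2.1, 1.4], [0.6, -0.0], [-0.7, -1.4]]
yoke pos [0.4672 0.1117] yaw deg -22.7 rad -0.396 res mm [[-0.5, 1.2], [1.2, 0.1], [-1.1, 0.1], [-0.4, -0.4], [0.6, -0.5], [0.3, -0.5]]
cross pos [0.4779 0.2627] yaw deg -28.2 rad -0.492 res mm [[-0.9, -0.8], [0.4, 0.9], [-0.5, -0.3], [-0.5, -0.7], [-0.5, 0.7], [0.8, 0.6], [-0.0, -0.3], [1.3, -0.1]]
```

Request:
jog_arm:
  series:
    - [[-0.3, -5, 0, 0, 0, -0.14, 0], [-0.6, -10, -2, 0, 0, -0.28, -0.15], [-0.9, -13.5, -7, 0, 0, -0.408, -0.15], [-0.9, -13.5, -13, 0, 0, -0.408, -0.15], [-0.9, -13.5, -19, 0, 0, -0.408, -0.15], [-0.9, -13.5, -25, 0, 0, -0.408, -0.15], [-0.9, -13.5, -29, 0, 0, -0.408, -0.15], [-0.9, -13.5, -31.5, 0, 0, -0.408, -0.15], [-0.9, -13.5, -32.8, 0, 0, -0.408, -0.15], [-0.9, -13.5, -32.8, 0, 0, -0.408, -0.15], [-0.9, -13.5, -32.8, 0, 0, -0.408, -0.15], [-0.9, -13.5, -32.8, 0, 0, -0.408, -1], [-0.9, -13.5, -32.8, 0, 0, -0.408, -1], [-0.9, -13.5, -32.8, 0, 0, -0.408, -1], [-0.9, -13.5, -32.8, 0, 0, -0.408, -1]]

```text
clock: 10.95
tool_pos: [0.4675, 0.113, 0.038]
tool_rot: [0.981, -0.196, 0.0, -0.0]
ft_force: [-1.4, 0.6, 4.1]
width: 0.0159
```

Request:
jog_arm:
  series:
    - [[0, 0, 3, 0, 0, 0, -1], [0, 0, 7, 0, 0, 0, -1], [1, -3, 10, 0, 0, 0.1, -1], [3, -8, 10, 0, 0, 0.2, -1], [5, -13, 10, 0, 0, 0.3, -1], [7, -18, 10, 0, 0, 0.408, -1], [9, -23, 10, 0, 0, 0.408, -1], [11, -28, 10, 0, 0, 0.408, -1], [11.9, -32, 10, 0, 0, 0.408, -1], [11.9, -34.1, 8, 0, 0, 0.408, -1], [11.9, -34.1, 5.5, 0, 0, 0.408, -1], [11.9, -34.1, 4.7, 0, 0, 0.408, -1], [11.9, -34.1, 4.7, 0, 0, 0.408, -1], [11.9, -34.1, 4.7, 0, 0, 0.408, -1]]

```text
clock: 12.7
tool_pos: [0.5867, -0.2277, 0.0856]
tool_rot: [1.0, 0.007, 0.001, 0.0]
ft_force: [-0.2, 0.4, -2.1]
width: 0.0156
```

Run:
```python
import h; from h import *
np.set_printoptions(precision=4,suppress=True)
im=snap("wrist","w6");s=h.S;print(s["tool_pos"],s["tool_rot"],s["clock"],s["width"]);
import pickle;pickle.dump(s,open("w6.pkl","wb"))
```

```text
[ 0.5867 -0.2277  0.0856] [1.     0.0072 0.0005 0.0002] 12.7 0.015583769043229372
```

View pics/w6.png

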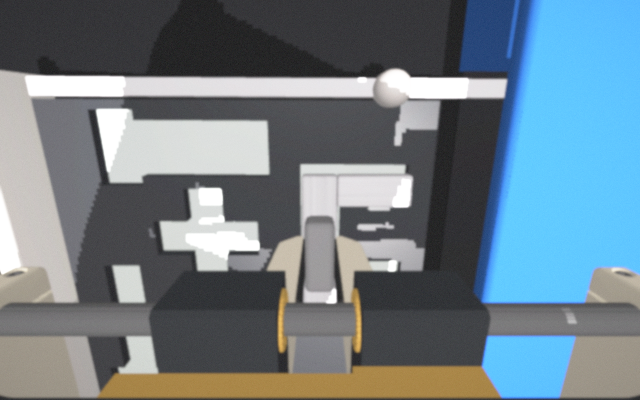

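Run:
```python
import h,pickle; from h import *
np.set_printoptions(precision=4,suppress=True)
h.S=pickle.load(open("w6.pkl","rb"))
im=cv2.imread("pics/w6.png");cv2.imwrite("pics/w6z.png",cv2.resize(im[140:280,270:450],None,fx=4.4,fy=4.4,interpolation=cv2.INTER_CUBIC))
e=cam("wrist")[1];print(e)
```

```text
[ 0.6635 -0.2266  0.2269]
```

View pics/w6z.png

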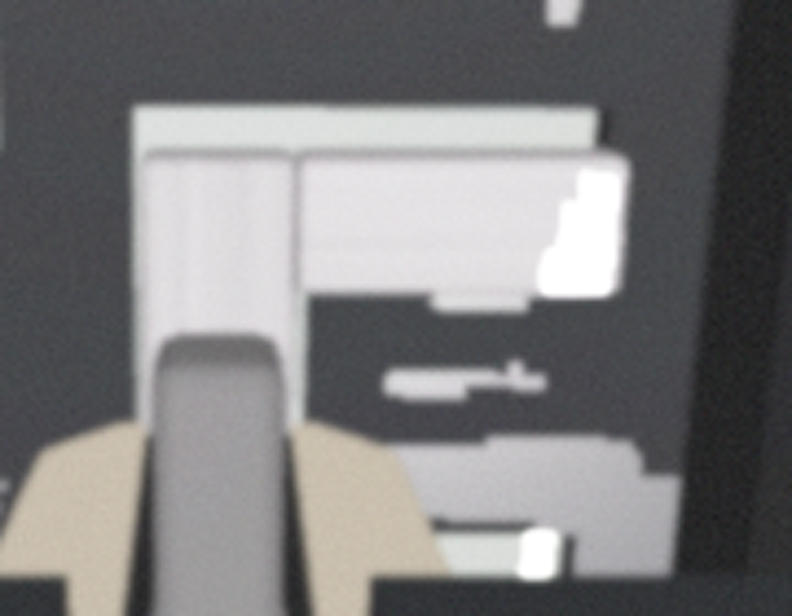

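Run:
```python
import h,pickle; from h import *
np.set_printoptions(precision=4,suppress=True)
h.S=pickle.load(open("w6.pkl","rb"))
P=lambda u,z:px2w("wrist",np.array(u)/4.4+[270,140],z)[0]
zt=h.S["tool_pos"][2]-.028
print("cut left",P((132,130),.024),"cut right",P((598,115),.024),P((607,115),.032),"cut top",P((300,105),.032))
print("yoke left",P((142,220),zt),"right",P((628,220),zt),"top",P((400,150),zt-.01),P((400,158),zt), "leg lower right",P((600,296),zt))
```

```text
cut left [ 0.6266 -0.2147  0.024 ] cut right [ 0.6298 -0.2833  0.024 ] [ 0.6312 -0.2823  0.032 ] cut top [ 0.632  -0.2389  0.032 ]
yoke left [ 0.6213 -0.2179  0.0576] right [ 0.6222 -0.2788  0.0576] top [ 0.6288 -0.2512  0.0476] [ 0.6297 -0.2498  0.0576] leg lower right [ 0.6122 -0.2762  0.0576]
```

Request:
jog_arm:
  series:
    - [[0, -0.05, -1, 0, 0, 0, -1], [0, -0.05, -1.7, 0, 0, 0, -1], [0, -0.05, -2.3, 0, 0, 0, -1], [0, -0.05, -2.3, 0, 0, 0, -1], [0, -0.05, -2.3, 0, 0, 0, -1]]

```text
clock: 13.38
tool_pos: [0.5865, -0.2287, 0.0619]
tool_rot: [1.0, 0.007, 0.0, 0.0]
ft_force: [-1.4, -1.2, 2.9]
width: 0.0157
```

Request:
jog_arm:
  series:
    - [[0, 0, 0, 0, 0, 0, -0.4], [0, 0, 0, 0, 0, 0, -0.4], [0, 0, 0, 0, 0, 0, -0.4], [0, 0, 2, 0, 0, 0, -0.4], [0, 0, 6, 0, 0, 0, -0.4], [-2, 3, 12, 0, 0, 0, 0], [-5, 6, 18, 0, 0, 0, 0.5], [-8, 6, 24, 0, 0, 0, 1], [-8, 6, 24, 0, 0, 0, 1], [-8, 6, 24, 0, 0, 0, 1]]

```text
clock: 14.62
tool_pos: [0.5063, -0.1686, 0.3037]
tool_rot: [1.0, 0.007, 0.002, 0.001]
ft_force: [0.1, -0.3, 0.3]
width: 0.0736
```

```bash
cat > look.py <<'E'
import sys,h,pickle; from h import *
np.set_printoptions(precision=4,suppress=True)
n=sys.argv[1]; cm=sys.argv[2] if len(sys.argv)>2 else "wrist"
im=snap(cm,n);s=h.S;pickle.dump(s,open(n+".pkl","wb"));print(s["tool_pos"],s["tool_rot"],s["clock"],s["width"])
if len(sys.argv)>3:
    x,y,w,hh,f=map(float,sys.argv[3:8]);x,y,w,hh=map(int,(x,y,w,hh))
    cv2.imwrite(f"pics/{n}z.png",cv2.resize(im[y:y+hh,x:x+w],None,fx=f,fy=f,interpolation=cv2.INTER_CUBIC))
E
python3 look.py w7 wrist 160 0 320 240 2.5
```

```text
[ 0.5063 -0.1686  0.3037] [1.     0.0068 0.0016 0.0006] 14.625 0.07360877192742285
```

View pics/w7z.png

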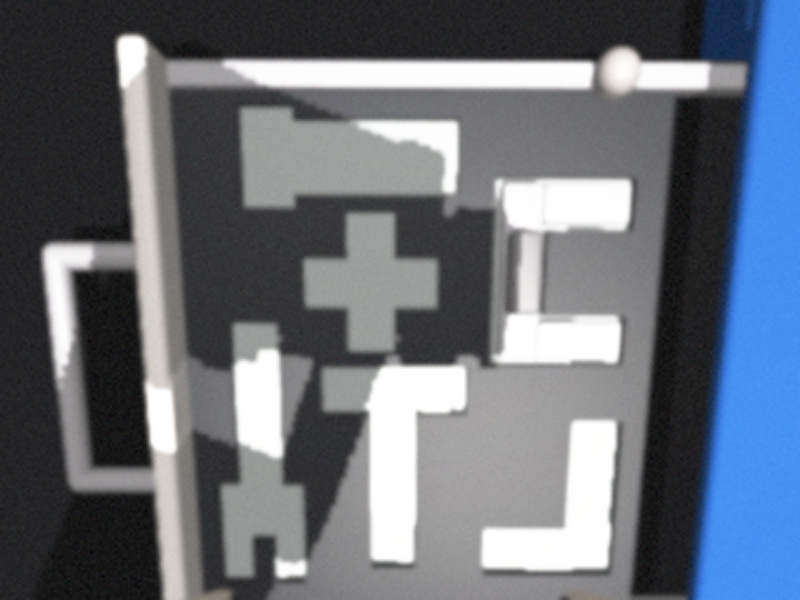

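```bash
python3 look.py t7 top 150 170 160 120 5
python3 - <<'E'
import cv2,numpy as np
a=cv2.imread("pics/t3.png");b=cv2.imread("pics/t7.png")
d=np.abs(a.astype(int)-b).max(2)[170:290,150:305]
ys,xs=np.where(d>70);print(len(xs), xs.min()+150 if len(xs) else 0, [(x+150,y+170) for x,y in list(zip(xs,ys))[::10]][:40])
E
```

```text
[ 0.5064 -0.1686  0.3016] [1.     0.0068 0.0002 0.0001] 14.675 0.07735290479029579
341 264 [(np.int64(304), np.int64(233)), (np.int64(304), np.int64(240)), (np.int64(274), np.int64(242)), (np.int64(272), np.int64(243)), (np.int64(282), np.int64(243)), (np.int64(278), np.int64(244)), (np.int64(271), np.int64(245)), (np.int64(281), np.int64(245)), (np.int64(272), np.int64(246)), (np.int64(282), np.int64(246)), (np.int64(271), np.int64(247)), (np.int64(281), np.int64(247)), (np.int64(270), np.int64(248)), (np.int64(282), np.int64(248)), (np.int64(272), np.int64(249)), (np.int64(287), np.int64(249)), (np.int64(285), np.int64(250)), (np.int64(275), np.int64(251)), (np.int64(268), np.int64(253)), (np.int64(270), np.int64(254)), (np.int64(272), np.int64(255)), (np.int64(266), np.int64(257)), (np.int64(268), np.int64(258)), (np.int64(270), np.int64(259)), (np.int64(272), np.int64(260)), (np.int64(270), np.int64(261)), (np.int64(266), np.int64(262)), (np.int64(276), np.int64(262)), (np.int64(270), np.int64(263)), (np.int64(280), np.int64(263)), (np.int64(276), np.int64(264)), (np.int64(273), np.int64(265)), (np.int64(273), np.int64(266)), (np.int64(275), np.int64(267)), (np.int64(281), np.int64(268))]
```

View pics/t7z.png

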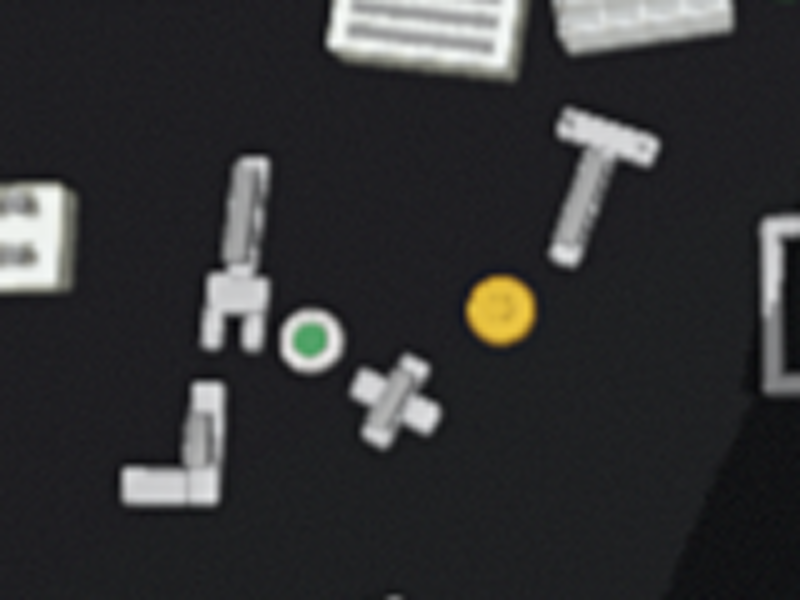

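Request:
jog_arm:
  series:
    - [[2, 5, 0, 0, 0, -0.1, 0.3], [4, 10, 0, 0, 0, -0.2, -0.15], [6, 15, -3, 0, 0, -0.3, -0.15], [8, 20, -6, 0, 0, -0.36, -0.15], [10, 25, -10, 0, 0, -0.36, -0.15], [12.6, 29.2, -14, 0, 0, -0.36, -0.15], [12.6, 29.2, -19, 0, 0, -0.36, -0.15], [12.6, 29.2, -23, 0, 0, -0.36, -0.15], [12.6, 29.2, -25.4, 0, 0, -0.36, -0.15], [12.6, 29.2, -26.4, 0, 0, -0.36, -0.15], [12.6, 29.2, -26.4, 0, 0, -0.36, -0.15], [12.6, 29.2, -26.4, 0, 0, -0.36, -1], [12.6, 29.2, -26.4, 0, 0, -0.36, -1], [12.6, 29.2, -26.4, 0, 0, -0.36, -1], [12.6, 29.2, -26.4, 0, 0, -0.36, -1]]

```text
clock: 16.6
tool_pos: [0.6328, 0.1236, 0.0386]
tool_rot: [0.985, -0.172, 0.001, -0.0]
ft_force: [-0.0, 1.9, 7.2]
width: 0.0156
```

Request:
jog_arm:
  series:
    - [[0, 0, 3, 0, 0, 0, -1], [0, 0, 7, 0, 0, 0, -1], [-2, -3, 10, 0, 0, 0.1, -1], [-4, -8, 10, 0, 0, 0.2, -1], [-6, -13, 10, 0, 0, 0.3, -1], [-8, -18, 10, 0, 0, 0.358, -1], [-10, -23, 10, 0, 0, 0.358, -1], [-12, -27, 10, 0, 0, 0.358, -1], [-14.1, -29, 10, 0, 0, 0.358, -1], [-14.1, -29, 8, 0, 0, 0.358, -1], [-14.1, -29, 5.5, 0, 0, 0.358, -1], [-14.1, -29, 4.7, 0, 0, 0.358, -1], [-14.1, -29, 4.7, 0, 0, 0.358, -1], [-14.1, -29, 4.7, 0, 0, 0.358, -1]]

```text
clock: 18.35
tool_pos: [0.4918, -0.1664, 0.0854]
tool_rot: [1.0, 0.006, 0.0, 0.0]
ft_force: [-0.9, -0.7, -1.9]
width: 0.0157
```

```bash
python3 look.py w8 wrist 220 110 200 140 4
```

```text
[ 0.4918 -0.1664  0.0854] [1.     0.0061 0.0004 0.0002] 18.35 0.015663162592044925
```

View pics/w8z.png

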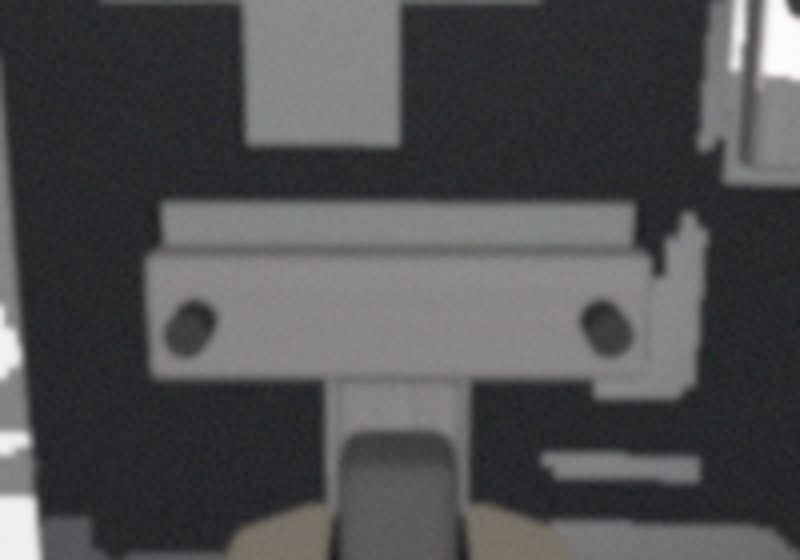

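Run:
```python
import h,pickle; from h import *
np.set_printoptions(precision=4,suppress=True)
h.S=pickle.load(open("w8.pkl","rb"))
P=lambda u,z:px2w("wrist",np.array(u)/4+[220,110],z)[0]
zt=h.S["tool_pos"][2]-.028
print("cut left",P((161,225),.024),"right",P((636,225),.024),"top",P((300,201),.032))
print("pin left",P((147,260),zt),"right",P((653,260),zt),"top",P((400,247),zt-.01),P((400,256),zt),"yaw",P((155,378),zt),P((645,376),zt))
```

```text
cut left [ 0.5337 -0.1277  0.024 ] right [ 0.5346 -0.2046  0.024 ] top [ 0.539  -0.1509  0.032 ]
pin left [ 0.5346 -0.1319  0.0574] right [ 0.5354 -0.2008  0.0574] top [ 0.5349 -0.1663  0.0474] [ 0.5356 -0.1663  0.0574] yaw [ 0.5178 -0.1323  0.0574] [ 0.5189 -0.2008  0.0574]
```

Request:
jog_arm:
  series:
    - [[0.06, 0, -1, 0, 0, 0, -1], [0.06, 0, -1.7, 0, 0, 0, -1], [0.06, 0, -2.3, 0, 0, 0, -1], [0.06, 0, -2.3, 0, 0, 0, -1], [0.06, 0, -2.3, 0, 0, 0, -1]]

```text
clock: 19.02
tool_pos: [0.4923, -0.1668, 0.062]
tool_rot: [1.0, 0.006, 0.0, 0.0]
ft_force: [-0.8, -0.6, 5.5]
width: 0.0157
```

Request:
jog_arm:
  series:
    - [[0, 0, 0, 0, 0, 0, -0.4], [0, 0, 0, 0, 0, 0, -0.4], [0, 0, 0, 0, 0, 0, -0.4], [0, 0, 2, 0, 0, 0, -0.4], [0, 0, 6, 0, 0, 0, -0.4], [0, 0, 12, 0, 0, 0, 0], [0, 0, 18, 0, 0, 0, 0.5], [0, 0, 24, 0, 0, 0, 1], [0, 0, 24, 0, 0, 0, 1], [0, 0, 24, 0, 0, 0, 1]]

```text
clock: 20.27
tool_pos: [0.4917, -0.1665, 0.302]
tool_rot: [1.0, 0.006, 0.0, 0.0]
ft_force: [-0.2, 0.9, 0.3]
width: 0.0731
```

```bash
python3 look.py w9 wrist 160 0 320 240 2.5;python3 look.py t9 top
python3 - <<'E'
import cv2,numpy as np
a=cv2.imread("pics/t7.png");b=cv2.imread("pics/t9.png")
d=(np.abs(a.astype(int)-b).max(2)>70)[170:290,150:295]
n,l,st,c=cv2.connectedComponentsWithStats(d.astype(np.uint8))
print([(s[:5]+[150,170,0,0,0],) for s in st[1:] if s[4]>6])
E
```

```text
[ 0.4917 -0.1665  0.302 ] [1.     0.0059 0.0002 0.0001] 20.275 0.07312478407131004
[ 0.4916 -0.1664  0.3011] [ 1.      0.0059 -0.0004 -0.0002] 20.325 0.077278669770886
[(array([260, 192,  22,  31, 270]),)]
```

View pics/w9z.png

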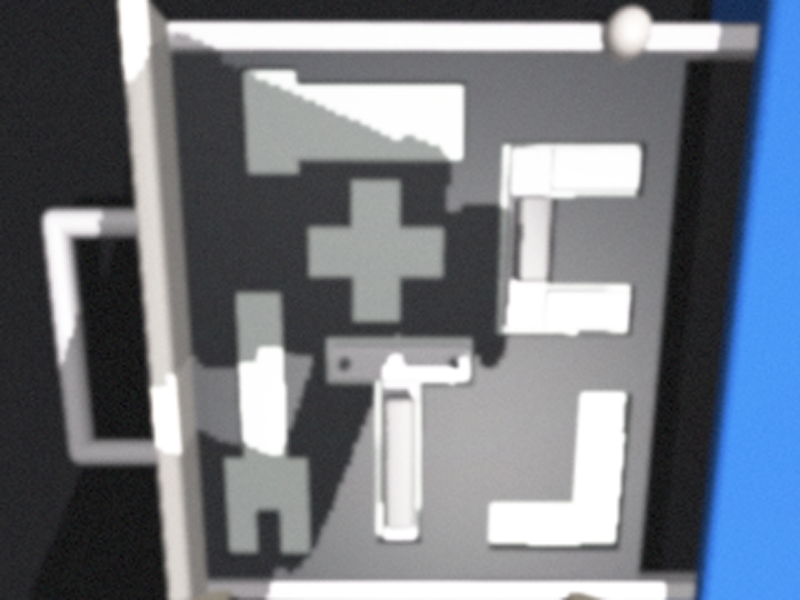

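Request:
jog_arm:
  series:
    - [[-0.2, 6, 0, 0, 0, -0.12, 0.3], [-0.4, 12, 0, 0, 0, -0.25, -0.15], [-0.6, 18, 0, 0, 0, -0.37, -0.15], [-0.8, 24, 0, 0, 0, -0.504, -0.15], [-1, 30, -2, 0, 0, -0.504, -0.15], [-1.2, 36, -5, 0, 0, -0.504, -0.15], [-1.4, 42, -9, 0, 0, -0.504, -0.15], [-1.4, 42.9, -14, 0, 0, -0.504, -0.15], [-1.4, 42.9, -19, 0, 0, -0.504, -0.15], [-1.4, 42.9, -23, 0, 0, -0.504, -0.15], [-1.4, 42.9, -25.4, 0, 0, -0.504, -0.15], [-1.4, 42.9, -26.4, 0, 0, -0.504, -0.15], [-1.4, 42.9, -26.4, 0, 0, -0.504, -0.15], [-1.4, 42.9, -26.4, 0, 0, -0.504, -1], [-1.4, 42.9, -26.4, 0, 0, -0.504, -1], [-1.4, 42.9, -26.4, 0, 0, -0.504, -1], [-1.4, 42.9, -26.4, 0, 0, -0.504, -1]]

```text
clock: 22.5
tool_pos: [0.4782, 0.2626, 0.0381]
tool_rot: [0.97, -0.244, 0.0, -0.0]
ft_force: [-2.1, 0.1, 3.9]
width: 0.016
```

Request:
jog_arm:
  series:
    - [[0, 0, 3, 0, 0, 0, -1], [0, 0, 7, 0, 0, 0, -1], [0.5, -3, 10, 0, 0, 0.12, -1], [2, -8, 10, 0, 0, 0.25, -1], [3, -13, 10, 0, 0, 0.37, -1], [4, -18, 10, 0, 0, 0.505, -1], [6, -24, 10, 0, 0, 0.505, -1], [8, -30, 10, 0, 0, 0.505, -1], [9, -36, 10, 0, 0, 0.505, -1], [10.2, -41.6, 10, 0, 0, 0.505, -1], [10.2, -41.6, 8, 0, 0, 0.505, -1], [10.2, -41.6, 5.5, 0, 0, 0.505, -1], [10.2, -41.6, 4.7, 0, 0, 0.505, -1], [10.2, -41.6, 4.7, 0, 0, 0.505, -1], [10.2, -41.6, 4.7, 0, 0, 0.505, -1]]

```text
clock: 24.38
tool_pos: [0.5803, -0.1533, 0.0857]
tool_rot: [1.0, 0.007, 0.001, 0.0]
ft_force: [0.1, -0.1, -0.7]
width: 0.0155
```

```bash
python3 look.py w10 wrist 220 130 200 140 4
```

```text
[ 0.5803 -0.1533  0.0857] [1.     0.0066 0.0006 0.0002] 24.375 0.015547897729465063
```

View pics/w10z.png

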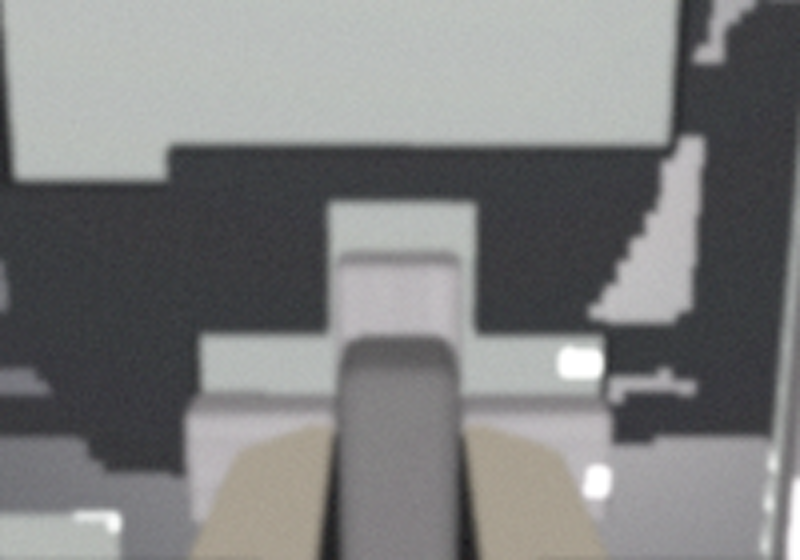

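Run:
```python
import h,pickle; from h import *
np.set_printoptions(precision=4,suppress=True)
h.S=pickle.load(open("w10.pkl","rb"))
P=lambda u,z:px2w("wrist",np.array(u)/4+[220,130],z)[0]
zt=h.S["tool_pos"][2]-.028
print("cut left",P((200,365),.024),"right",P((604,365),.024),"top",P((400,201),.032),"arm",P((250,334),.032))
print("key left",P((186,420),zt),"right",P((611,420),zt),"top",P((400,252),zt-.01),P((400,260),zt),"arm",P((250,396),zt-.01))
```

```text
cut left [ 0.5844 -0.1197  0.024 ] right [ 0.5853 -0.1885  0.024 ] top [ 0.6151 -0.1533  0.032 ] arm [ 0.5927 -0.1292  0.032 ]
key left [ 0.5881 -0.1228  0.0577] right [ 0.5888 -0.184   0.0577] top [ 0.6108 -0.1533  0.0477] [ 0.6123 -0.1533  0.0577] arm [ 0.588  -0.1309  0.0477]
```

Request:
jog_arm:
  series:
    - [[0.08, -0.06, -1, 0, 0, 0, -1], [0.08, -0.06, -1.7, 0, 0, 0, -1], [0.08, -0.06, -2.35, 0, 0, 0, -1], [0.08, -0.06, -2.35, 0, 0, 0, -1], [0.08, -0.06, -2.35, 0, 0, 0, -1]]

```text
clock: 25.05
tool_pos: [0.581, -0.1544, 0.0615]
tool_rot: [1.0, 0.006, 0.0, 0.0]
ft_force: [-0.6, -0.4, 4.8]
width: 0.0162
```

Request:
jog_arm:
  series:
    - [[0, 0, 0, 0, 0, 0, -0.4], [0, 0, 0, 0, 0, 0, -0.4], [0, 0, 0, 0, 0, 0, -0.4], [0, 0, 2, 0, 0, 0, -0.4], [0, 0, 6, 0, 0, 0, -0.4], [-2, 0, 12, 0, 0, 0, 0], [-5, 0, 18, 0, 0, 0, 0.5], [-8, 0, 24, 0, 0, 0, 1], [-8, 0, 24, 0, 0, 0, 1], [-8, 0, 24, 0, 0, 0, 1]]

```text
clock: 26.3
tool_pos: [0.5007, -0.1542, 0.3023]
tool_rot: [1.0, 0.006, 0.001, 0.0]
ft_force: [-0.4, 0.5, -0.5]
width: 0.0734
```

```bash
python3 look.py w11 wrist 160 0 320 240 2.5;python3 look.py t11 top
python3 - <<'E'
import cv2,numpy as np
a=cv2.imread("pics/t7.png");b=cv2.imread("pics/t11.png")
d=(np.abs(a.astype(int)-b).max(2)>70)[170:290,150:295]
n,l,st,c=cv2.connectedComponentsWithStats(d.astype(np.uint8))
print([(s[:5]+[150,170,0,0,0],) for s in st[1:] if s[4]>6])
E
```

```text
[ 0.5007 -0.1542  0.3023] [1.     0.0063 0.0009 0.0003] 26.3 0.07341568525765678
[ 0.5008 -0.1541  0.3008] [ 1.      0.0064 -0.0001 -0.0001] 26.35 0.07743563399434888
[(array([260, 192,  22,  31, 270]),), (array([220, 241,  18,  19, 195]),)]
```

View pics/w11z.png

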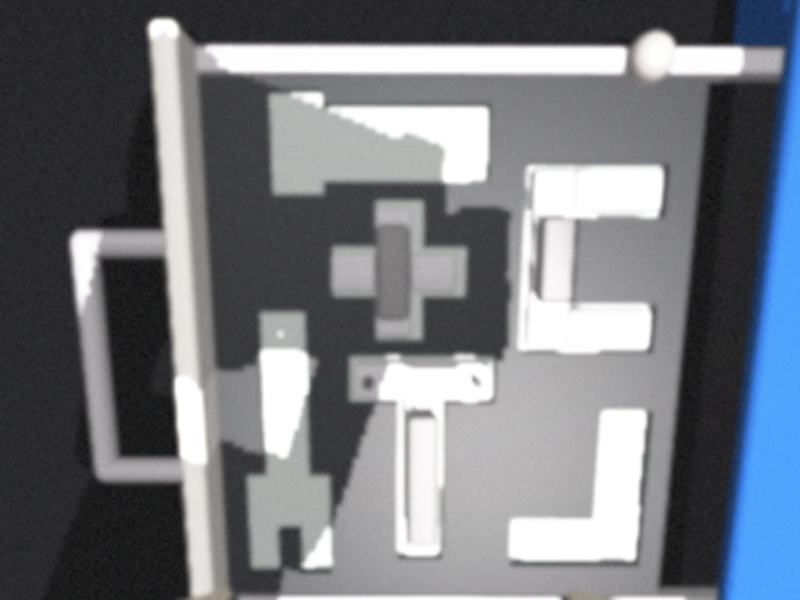

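Request:
jog_arm:
  series:
    - [[-0.5, 6, 0, 0, 0, 0, 0.3], [-1, 12, 0, 0, 0, 0, -0.15], [-1.5, 18, 0, 0, 0, 0, -0.15], [-2, 24, 0, 0, 0, -0.03, -0.15], [-2.5, 30, 0, 0, 0, -0.03, -0.15], [-3, 36, -1, 0, 0, -0.03, -0.15], [-4, 42, -4, 0, 0, -0.03, -0.15], [-4.5, 48, -8, 0, 0, -0.03, -0.15], [-5, 54, -10, 0, 0, -0.03, -0.15], [-5, 55.2, -14, 0, 0, -0.03, -0.15], [-5, 55.2, -19, 0, 0, -0.03, -0.15], [-5, 55.2, -23, 0, 0, -0.03, -0.15], [-5, 55.2, -25.4, 0, 0, -0.03, -0.15], [-5, 55.2, -26.4, 0, 0, -0.03, -0.15], [-5, 55.2, -26.4, 0, 0, -0.03, -0.15], [-5, 55.2, -26.4, 0, 0, -0.03, -1], [-5, 55.2, -26.4, 0, 0, -0.03, -1], [-5, 55.2, -26.4, 0, 0, -0.03, -1], [-5, 55.2, -26.4, 0, 0, -0.03, -1]]

```text
clock: 28.78
tool_pos: [0.451, 0.398, 0.0379]
tool_rot: [1.0, -0.009, 0.0, -0.0]
ft_force: [-0.4, -1.6, 5.8]
width: 0.0161
```

Request:
jog_arm:
  series:
    - [[0, 0, 3, 0, 0, 0, -1], [0, 0, 7, 0, 0, 0, -1], [0, -4, 10, 0, 0, 0, -1], [0, -10, 10, 0, 0, 0, -1], [0, -16, 10, 0, 0, 0.03, -1], [0.5, -22, 10, 0, 0, 0.03, -1], [1, -28, 10, 0, 0, 0.03, -1], [1, -34, 10, 0, 0, 0.03, -1], [1, -40, 10, 0, 0, 0.03, -1], [1, -46, 10, 0, 0, 0.03, -1], [1.8, -52, 10, 0, 0, 0.03, -1], [1.8, -58, 10, 0, 0, 0.03, -1], [1.8, -64, 10, 0, 0, 0.03, -1], [1.8, -67.3, 9, 0, 0, 0.03, -1], [1.8, -67.3, 6, 0, 0, 0.03, -1], [1.8, -67.3, 4.7, 0, 0, 0.03, -1], [1.8, -67.3, 4.7, 0, 0, 0.03, -1], [1.8, -67.3, 4.7, 0, 0, 0.03, -1]]

```text
clock: 31.02
tool_pos: [0.4692, -0.275, 0.0853]
tool_rot: [1.0, 0.007, 0.001, 0.0]
ft_force: [0.8, 0.4, -1.2]
width: 0.0155
```

```bash
python3 look.py w12 wrist 220 130 200 140 4
```

```text
[ 0.4692 -0.275   0.0853] [1.     0.0067 0.0006 0.0003] 31.025 0.015456772323978919
```

View pics/w12z.png

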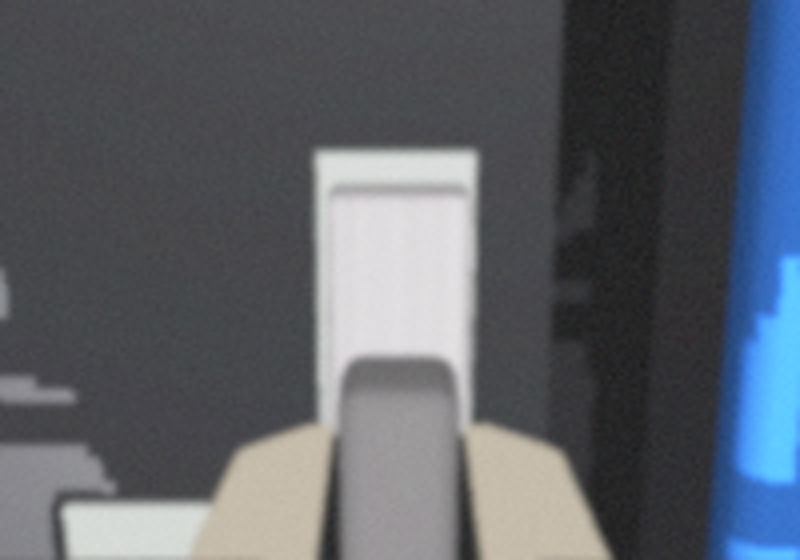

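View pics/w12.png

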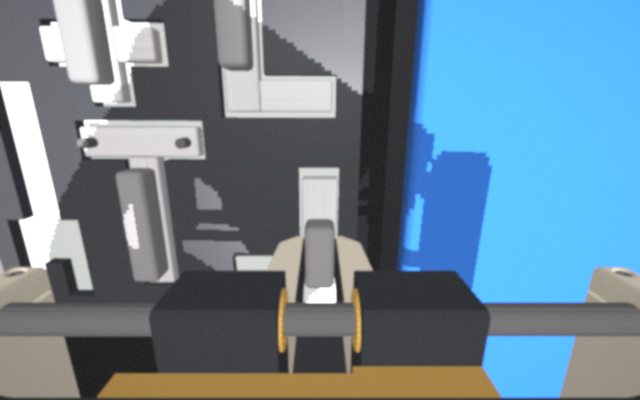

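Run:
```python
import h,pickle; from h import *
np.set_printoptions(precision=4,suppress=True)
h.S=pickle.load(open("w12.pkl","rb"))
P=lambda u,z:px2w("wrist",np.array(u)/4+[220,130],z)[0]
zt=h.S["tool_pos"][2]-.028
print("cut left",P((315,200),.024),"right",P((478,200),.024),"top",P((400,150),.032),"short leg top",P((120,502),.032))
print("left",P((330,250),zt),"right",P((469,250),zt),"top",P((400,186),zt-.01),P((400,194),zt))
```

```text
cut left [ 0.5023 -0.2611  0.024 ] right [ 0.5027 -0.2878  0.024 ] top [ 0.5121 -0.2749  0.032 ] short leg top [ 0.4516 -0.2285  0.032 ]
left [ 0.5025 -0.2653  0.0573] right [ 0.5027 -0.2845  0.0573] top [ 0.5096 -0.2749  0.0473] [ 0.5105 -0.2748  0.0573]
```

Request:
jog_arm:
  series:
    - [[-0.07, 0.04, -1, 0, 0, 0, -1], [-0.07, 0.04, -1.7, 0, 0, 0, -1], [-0.07, 0.04, -2.35, 0, 0, 0, -1], [-0.07, 0.04, -2.35, 0, 0, 0, -1], [-0.07, 0.04, -2.35, 0, 0, 0, -1]]

```text
clock: 31.7
tool_pos: [0.4684, -0.2752, 0.0612]
tool_rot: [1.0, 0.006, 0.0, 0.0]
ft_force: [-1.3, -1.1, 5.3]
width: 0.0158
```

Seated by height. Release, retreat, look.

Request:
jog_arm:
  series:
    - [[0, 0, 0, 0, 0, 0, -0.5], [0, 0, 0, 0, 0, 0, -0.5], [0, 0, 0, 0, 0, 0, -0.5], [0, 0, 2, 0, 0, 0, -0.5], [0, 0, 6, 0, 0, 0, -0.4], [0, 4, 12, 0, 0, 0, 0], [0, 8, 18, 0, 0, 0, 0.5], [0, 12, 24, 0, 0, 0, 1], [0, 12, 24, 0, 0, 0, 1], [0, 12, 24, 0, 0, 0, 1]]

```text
clock: 32.95
tool_pos: [0.4683, -0.1541, 0.3038]
tool_rot: [1.0, 0.007, 0.002, 0.001]
ft_force: [-0.0, 0.6, -0.6]
width: 0.0733
```

```bash
python3 look.py w13 wrist 160 0 320 240 2.5;python3 look.py t13 top
python3 - <<'E'
import cv2,numpy as np
a=cv2.imread("pics/t7.png");b=cv2.imread("pics/t13.png")
d=(np.abs(a.astype(int)-b).max(2)>70)[170:290,150:295]
n,l,st,c=cv2.connectedComponentsWithStats(d.astype(np.uint8))
print([(s[:5]+[150,170,0,0,0],) for s in st[1:] if s[4]>6])
E
```

```text
[ 0.4683 -0.1541  0.3038] [1.     0.0072 0.0021 0.0008] 32.95 0.07328982892998052
[ 0.468  -0.1547  0.3017] [1.     0.0068 0.0008 0.0004] 33.0 0.07697705389083037
[(array([260, 192,  22,  31, 270]),), (array([220, 241,  18,  19, 197]),), (array([174, 246,  21,  25, 272]),)]
```

View pics/w13z.png

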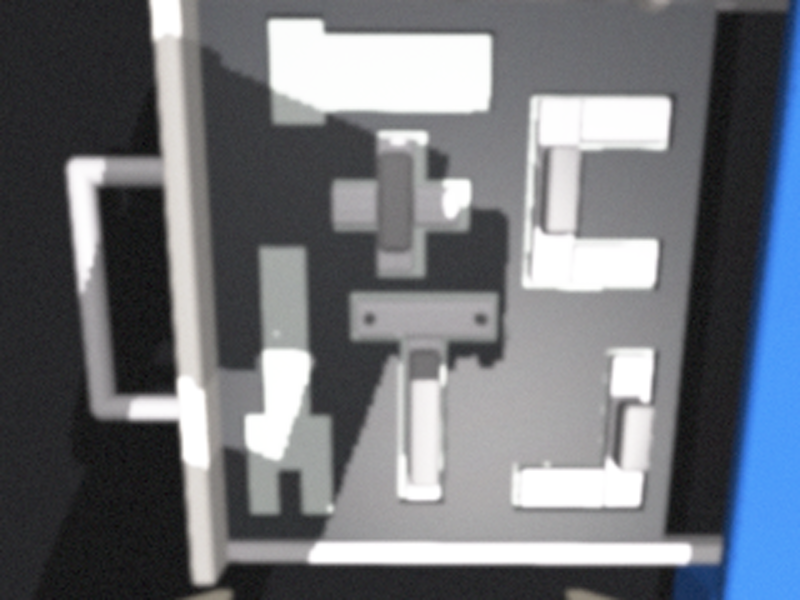

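Request:
jog_arm:
  series:
    - [[1, 6, 0, 0, 0, 0, 0.3], [2.5, 12, 0, 0, 0, -0.05, -0.15], [4, 18, 0, 0, 0, -0.108, -0.15], [5.5, 23.5, 0, 0, 0, -0.108, -0.15], [7, 29, 0, 0, 0, -0.108, -0.15], [8.5, 34.5, -1, 0, 0, -0.108, -0.15], [10, 40, -4, 0, 0, -0.108, -0.15], [11, 45, -8, 0, 0, -0.108, -0.15], [12.6, 50, -10, 0, 0, -0.108, -0.15], [12.6, 53, -14, 0, 0, -0.108, -0.15], [12.6, 53, -19, 0, 0, -0.108, -0.15], [12.6, 53, -23, 0, 0, -0.108, -0.15], [12.6, 53, -25.4, 0, 0, -0.108, -0.15], [12.6, 53, -26.4, 0, 0, -0.108, -0.15], [12.6, 53, -26.4, 0, 0, -0.108, -0.15], [12.6, 53, -26.4, 0, 0, -0.108, -1], [12.6, 53, -26.4, 0, 0, -0.108, -1], [12.6, 53, -26.4, 0, 0, -0.108, -1], [12.6, 53, -26.4, 0, 0, -0.108, -1]]

```text
clock: 35.42
tool_pos: [0.5943, 0.3754, 0.0375]
tool_rot: [0.999, -0.048, 0.0, -0.0]
ft_force: [-0.2, -0.2, 6.8]
width: 0.0154
```

Request:
jog_arm:
  series:
    - [[0, 0, 3, 0, 0, 0, -1], [0, 0, 7, 0, 0, 0, -1], [-1, -4, 10, 0, 0, 0, -1], [-2, -9, 10, 0, 0, 0.05, -1], [-3, -14, 10, 0, 0, 0.108, -1], [-4, -20, 10, 0, 0, 0.108, -1], [-5, -26, 10, 0, 0, 0.108, -1], [-6, -32, 10, 0, 0, 0.108, -1], [-8, -38, 10, 0, 0, 0.108, -1], [-9.7, -43, 10, 0, 0, 0.108, -1], [-9.7, -47, 10, 0, 0, 0.108, -1], [-9.7, -47, 8, 0, 0, 0.108, -1], [-9.7, -47, 6, 0, 0, 0.108, -1], [-9.7, -47, 4.8, 0, 0, 0.108, -1], [-9.7, -47, 4.8, 0, 0, 0.108, -1], [-9.7, -47, 4.8, 0, 0, 0.108, -1]]

```text
clock: 37.42
tool_pos: [0.4974, -0.0943, 0.0851]
tool_rot: [1.0, 0.007, 0.0, 0.0]
ft_force: [0.4, -0.2, -2.2]
width: 0.0156
```

```bash
python3 look.py w14 wrist 220 110 200 140 4
```

```text
[ 0.4974 -0.0943  0.0851] [1.     0.0068 0.0002 0.    ] 37.425 0.015625028012687423
```

View pics/w14z.png

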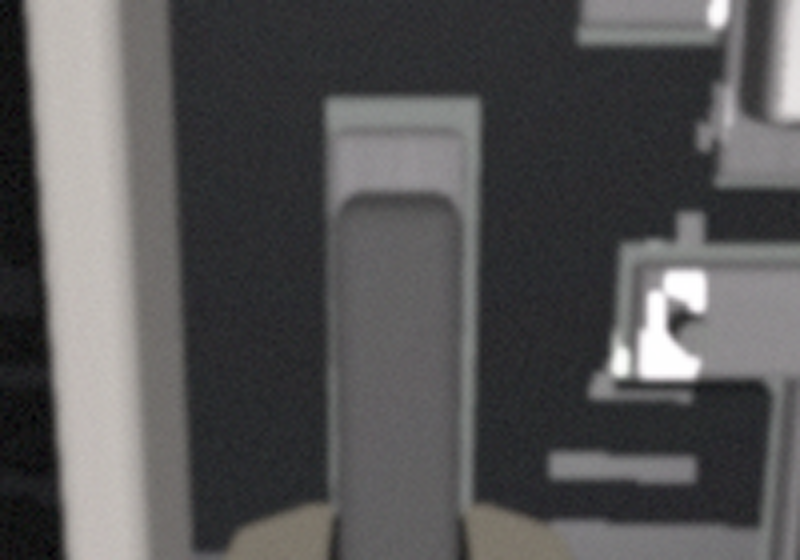

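View pics/w14.png

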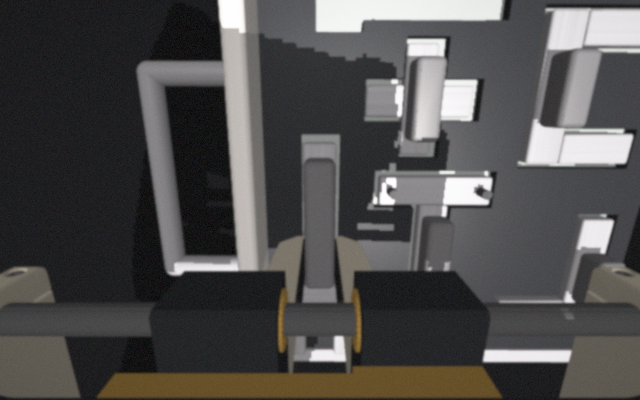

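Run:
```python
import h,pickle; from h import *
np.set_printoptions(precision=4,suppress=True)
h.S=pickle.load(open("w14.pkl","rb"))
P=lambda u,z:px2w("wrist",np.array(u)/4+[220,110],z)[0]
zt=h.S["tool_pos"][2]-.0275
print(cam("wrist")[1])
print("cut left",P((325,120),.024),P((330,400),.024),"right",P((480,120),.024),P((472,420),.024),"top",P((400,97),.032))
print("left",P((330,165),zt),"right",P((467,165),zt),"top",P((400,128),zt-.01),P((400,136),zt))
```

```text
[ 0.5743 -0.0933  0.2263]
cut left [ 0.5562 -0.0822  0.024 ] [ 0.5099 -0.0829  0.024 ] right [ 0.5565 -0.1066  0.024 ] [ 0.5066 -0.1069  0.024 ] top [ 0.5605 -0.0939  0.032 ]
left [ 0.5533 -0.0847  0.0576] right [ 0.5536 -0.1029  0.0576] top [ 0.5574 -0.0939  0.0476] [ 0.5573 -0.0939  0.0576]
```

Request:
jog_arm:
  series:
    - [[0, -0.06, -1, 0, 0, 0, -1], [0, -0.06, -1.7, 0, 0, 0, -1], [0, -0.06, -2.4, 0, 0, 0, -1], [0, -0.06, -2.4, 0, 0, 0, -1], [0, -0.06, -2.4, 0, 0, 0, -1]]

```text
clock: 38.1
tool_pos: [0.4973, -0.0955, 0.0607]
tool_rot: [1.0, 0.006, 0.0, 0.0]
ft_force: [2.0, -1.0, 1.6]
width: 0.016
```

Request:
jog_arm:
  series:
    - [[0, 0, 0, 0, 0, 0, -0.5], [0, 0, 0, 0, 0, 0, -0.5], [0, 0, 0, 0, 0, 0, -0.5], [0, 0, 2, 0, 0, 0, -0.5], [0, 0, 6, 0, 0, 0, -0.4], [-1, -2, 12, 0, 0, 0, 0], [-2, -4, 18, 0, 0, 0, 0.5], [-2, -6, 24, 0, 0, 0, 1], [-2, -6, 24, 0, 0, 0, 1], [-2, -6, 24, 0, 0, 0, 1]]

```text
clock: 39.35
tool_pos: [0.4769, -0.1553, 0.3013]
tool_rot: [1.0, 0.006, 0.0, 0.0]
ft_force: [-0.1, 0.1, -0.9]
width: 0.0734
```

```bash
python3 look.py w15 wrist 160 0 320 240 2.5;python3 look.py t15 top 150 120 260 180 3
```

```text
[ 0.4769 -0.1553  0.3013] [1.     0.0062 0.0004 0.0001] 39.35 0.07343808332637625
[ 0.4768 -0.155   0.3002] [ 1.      0.0064 -0.0004 -0.0002] 39.4 0.0777639276901177
```

View pics/w15z.png

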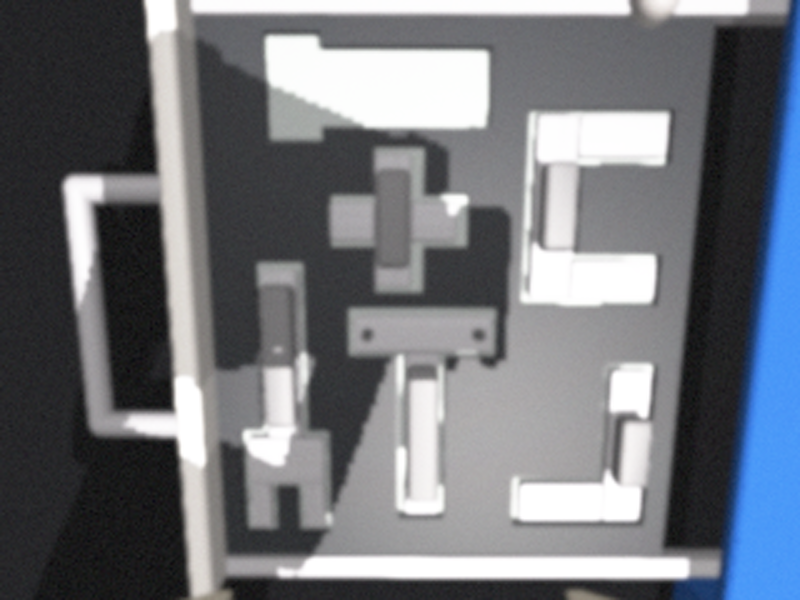

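View pics/t15z.png

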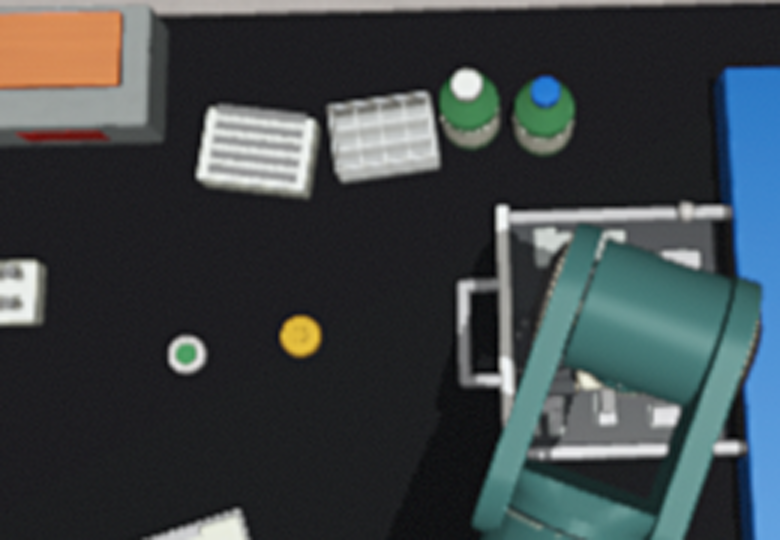

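Request:
jog_arm:
  series:
    - [[2, 5, 0, 0, 0, 0, 0], [4, 10, 0, 0, 0, 0, -0.45], [6, 15, -2, 0, 0, 0, -0.45], [6, 15, -7, 0, 0, 0, -0.45], [6, 15, -12, 0, 0, 0, -0.45], [6, 15, -17, 0, 0, 0, -0.45], [6, 15, -21, 0, 0, 0, -0.45], [6, 15, -24.4, 0, 0, 0, -0.45], [6, 15, -24.4, 0, 0, 0, -0.45], [6, 15, -24.4, 0, 0, 0, -1], [6, 15, -24.4, 0, 0, 0, -1], [6, 15, -24.4, 0, 0, 0, -1], [6, 15, -24.4, 0, 0, 0, -1]]

```text
clock: 41.08
tool_pos: [0.5378, -0.0053, 0.0582]
tool_rot: [1.0, 0.006, 0.001, -0.0]
ft_force: [-1.2, 0.6, 6.9]
width: 0.0114
```

Push in smoothly to just before the catch.

Request:
jog_arm:
  series:
    - [[0, -0.7, 0, 0, 0, 0, -1], [0, -2, 0, 0, 0, 0, -1], [0, -4, 0, 0, 0, 0, -1], [0.1, -6, 0, 0, 0, 0, -1], [0.1, -8, 0, 0, 0, 0, -1], [0.1, -10, 0, 0, 0, 0, -1], [0.1, -12, 0, 0, 0, 0, -1], [0.2, -14, 0, 0, 0, 0, -1], [0.2, -16, 0, 0, 0, 0, -1], [0.2, -18, 0, 0, 0, 0, -1], [0.2, -20, 0, 0, 0, 0, -1], [0.2, -22, 0, 0, 0, 0, -1], [0.2, -23.3, 0, 0, 0, 0, -1], [0.2, -24, 0, 0, 0, 0, -1], [0.2, -24, 0, 0, 0, 0, -1]]

```text
clock: 42.95
tool_pos: [0.5399, -0.2465, 0.0582]
tool_rot: [1.0, 0.006, 0.001, 0.001]
ft_force: [1.4, -2.2, 5.4]
width: 0.011
```

Request:
jog_arm:
  series:
    - [[0, -0.5, 0, 0, 0, 0, -1], [0, -1, 0, 0, 0, 0, -1], [0, -1.4, 0, 0, 0, 0, -1], [0, -1.7, 0, 0, 0, 0, -1], [0, -1.9, 0, 0, 0, 0, -1], [0, -2.1, 0, 0, 0, 0, -1], [0, -2.1, 0, 0, 0, 0, -1], [0, -2.1, 0, 0, 0, 0, -1]]

```text
clock: 43.95
tool_pos: [0.5401, -0.2647, 0.0582]
tool_rot: [1.0, 0.007, 0.001, -0.001]
ft_force: [3.7, 18.3, 13.3]
width: 0.0111
```

Request:
jog_arm:
  series:
    - [[0, 0.1, 0, 0, 0, 0, -0.45], [0, 0.1, 0, 0, 0, 0, -0.45], [0, 0.1, 0, 0, 0, 0, -0.45], [0, 0.1, 3, 0, 0, 0, -0.45], [0, 0.1, 8, 0, 0, 0, -0.45], [0, 3, 14, 0, 0, 0, 0], [-2, 6, 20, 0, 0, 0, 0.5], [-4, 6, 24, 0, 0, 0, 1], [-4, 6, 24, 0, 0, 0, 1], [-4, 6, 24, 0, 0, 0, 1]]

```text
clock: 45.2
tool_pos: [0.499, -0.2065, 0.2958]
tool_rot: [1.0, 0.006, -0.0, -0.0]
ft_force: [-0.1, -0.2, -0.8]
width: 0.071
```

```bash
python3 look.py w16 wrist 160 0 320 240 2.5;python3 look.py t16 top 150 120 260 180 3
```

```text
[ 0.499  -0.2065  0.2958] [ 1.      0.0062 -0.0003 -0.0001] 45.2 0.07096238511066762
[ 0.499  -0.2065  0.2951] [ 1.      0.0062 -0.0009 -0.0004] 45.25 0.07505645346108053
```

View pics/w16z.png

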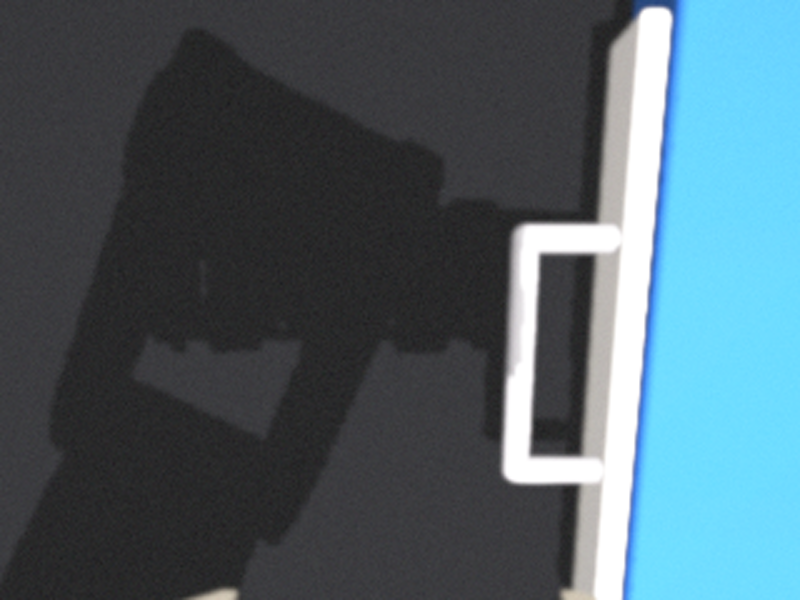

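View pics/t16z.png

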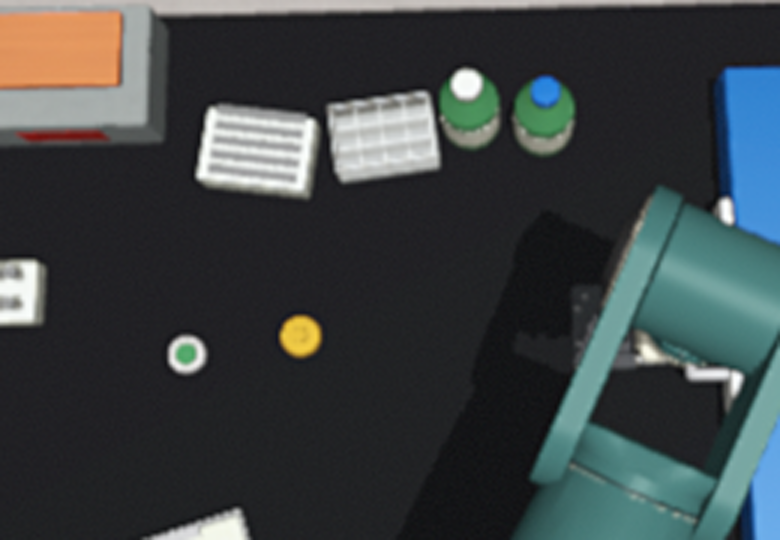

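Run:
```python
import h,pickle; from h import *
np.set_printoptions(precision=4,suppress=True)
h.S=pickle.load(open("w16.pkl","rb"))
P=lambda u,z:px2w("wrist",np.array(u)/2.5+[160,0],z)[0]
print("bar",P((528,240),.05),P((518,470),.05),"panel outer",P((638,20),.066),P((597,590),.066),"plinth",P((675,100),.075))
```

```text
bar [ 0.5926 -0.2657  0.05  ] [ 0.4825 -0.267   0.05  ] panel outer [ 0.6791 -0.3039  0.066 ] [ 0.4246 -0.3078  0.066 ] plinth [ 0.6474 -0.3197  0.075 ]
```

Run:
```python
from station import arm
print(arm.read_state()["clock"]); print(arm.finish_job())
```

```text
45.3
the job is handed in; nothing more can be done
None
```

I pulled the tray out to its end stop and laid the five tools present (yoke, pin spanner, cross key, angle gauge, spanner) into their own cut-outs. I then pushed the tray back in past its catch, let go, backed off and handed in at 45.3 s. The step gauge was not on the bench, so its cut-out is empty.

**Tools:** the height at release matched the cut-out floor for every tool, and the last picture of the open tray showed all five lying flat. I saw no tool knocked aside and no grip slip.

**Tray:** after I let go, the handle measured about 53 mm in front of the plinth, against 54 mm when fully home, and the panel stood flush. I didn't hear or see the catch snap directly. I judged it home from a firm stop at about 18 N, at the position worked out for fully home, and from it staying there after release.

**Bystanders:** the weight, level, bottles, tip box and deep-well plate looked unmoved in the top view.

None of the final checks failed or disagreed.

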